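# Put the leftover shortbread back in its box

## Task

Tea is over: pick up the serving tray by its grip rail and gently tip it with its open edge close over the storage box, so that all five pieces of shortbread slide slowly off into the box and none is flung, dropped from high up or touched by the gripper. Put the empty tray back down flat on the worktop and close the box with its wooden lid, pressed past its tight seal until it is fully home on the rim all round; leave the box standing in its place and do not disturb the mug, the glass and the teaspoon.

Things in the scene. Friction and masses are not known exactly. Their poses are not given: they have to be found in the camera images.
- tray: Wooden serving tray, 140 (x) x 210 (y) mm, 0.36 kg. Origin: middle of its underside; floor top at z = 10 mm. Side rails 9 mm thick at x = -66 and 66 mm, top at z = 26 mm. Upright grip rail at the +y end: 14 mm thick (y = 91 to 105 mm), 140 mm long, top at z = 60 mm, with a hand slot (84 mm long, z = 15 to 28 mm). The -y end (y = -105 mm) is open: the pouring edge.
- tray_grip (a point): Middle of the tray's upright grip rail, at z = 40 mm of the tray (20 mm below the rail's top); the place to pinch it, across its 14 mm thickness (the tray's y). Axes as the tray's.
- tray_lip (a point): Middle of the tray's open pouring edge, at the top of the floor. Axes as the tray's.
- biscuit_box: Open stoneware storage box, plain cream, outside 186 (x) x 120 (y) x 80 (z) mm, about 0.9 kg. Origin: middle of its underside. Walls 6 mm: inside 174 x 108 mm, inner floor at z = 9 mm, rim at z = 80 mm. Two 4 mm lugs on the short outer sides.
- box_rim (a point): Centre of the box's mouth, at rim height (z = 80 mm of the box).
- box_lid: Wooden box lid, 0.28 kg. Origin: middle of its lowest face. Plug 168 x 102 mm, z = 0 to 10 mm (3 mm play to each box wall), a springy seal bulging 4 mm out of its long sides at z = 6 mm that takes 5 to 15 N to press home. Board 188 (x) x 122 (y) mm, z = 10 to 20 mm, comes to lie on the rim. Bar handle 70 (x) x 18 (y) mm, z = 20 to 54 mm. Home: origin 70 mm above the box's, either way round.
- lid_grip (a point): Grip point in the middle of the lid's bar handle, 43 mm above the lid's origin; pinch across y.
- mug: Dark mug with a handle, 84 x 116 x 98 mm; bystander. Origin: centre of its underside.
- glass: Clear drinking glass, 80 x 80 x 92 mm; bystander. Origin: centre of its underside.
- teaspoon: Steel teaspoon, 137 mm long, lying flat; bystander. Origin: centre of its underside.
- shortbread_1: Piece of shortbread, 26 (x) x 38 (y) x 14 (z) mm, 30 g, pale baked brown. Origin: centre of its underside. At the start it lies on the tray, in the row of three next to the pouring edge.
- shortbread_2: Piece of shortbread, 26 (x) x 38 (y) x 14 (z) mm, 30 g, pale baked brown. Origin: centre of its underside. At the start it lies on the tray, in the row of three next to the pouring edge.
- shortbread_3: Piece of shortbread, 26 (x) x 38 (y) x 14 (z) mm, 30 g, pale baked brown. Origin: centre of its underside. At the start it lies on the tray, in the row of three next to the pouring edge.
- shortbread_4: Piece of shortbread, 26 (x) x 38 (y) x 14 (z) mm, 30 g, pale baked brown. Origin: centre of its underside. At the start it lies on the tray, in the second row of two.
- shortbread_5: Piece of shortbread, 26 (x) x 38 (y) x 14 (z) mm, 30 g, pale baked brown. Origin: centre of its underside. At the start it lies on the tray, in the second row of two.
Things that resemble listed ones, but are neither listed nor needed, are in the scene too. Leave any green or pink look-alike of the shortbread_1 alone.

How it is judged:
By the outcome, as a careful person would: the job done as asked, in the order asked, and still so for the second after the job is handed in, with the robot touching nothing.
It also fails if it takes over 72 s, if anything falls off the work surface, if the arm or the gripper's body presses on something with over 40 N, if the wrist force passes 120 N, or if a joint passes its speed limit or range.

## Robot

A 7-joint arm with a two-finger parallel gripper is mounted at the origin on a cart in front of the work surface, level with it; the furniture and walls round the work are solid. World frame = base frame: x ahead of the robot, y to its left, z up, the work surface at z = 0. Lengths are in m, angles in rad, forces in N, time in s.
With the tool pointing down it reaches from about 0.425 to 0.925 m from the base axis. Payload 6.8 kg.
Tool frame: the origin (TCP) lies at the very end of the fingers, on their centre line; the grasp point (between the pads) lies bot.grip_depth behind it (bot.grip_depth is the distance from the TCP to the grasp point, in m); z points along the fingers, y is the line along which they close (so a half turn about z gives the same grasp; the last joint's range is limited). The gripper opens to 85 mm and grips with 20 to 120 N. Pads are 22 mm wide; open, the fingers measure 114 mm over their backs; the gripper's body (76 mm by 85 mm) begins 54 mm behind the grasp point. The pads swing forward as they close: fully open they stand 13 mm farther back than shut.
Start: joints at [-1.258, 0.477, 0.022, 1.555, -0.011, 1.109, -0.083], TCP at [0.276, 0.616, 0.231] pointing down, gripper open.
Joint ranges: [-2.96, 2.96], [-0.34, 2.1], [-1.41, 1.46], [0.24, 2.44], [-1.37, 4.51], [0.17, 1.92], [-2.96, 2.96]. Speed limits (rad/s): [2.39, 2.39, 3.14, 3.14, 3.14, 3.14, 3.14].

## Interface

Orientations are given as a unit quaternion [w, x, y, z].
In Python, from station import bot gives the robot as it stands.
- The arm moves only by the tool send_rows, never from a script. Its arguments are lists of equal length, an entry for each row: "slide": the shift along the tool's x, y, z in mm, a list of three; "roll": the turn about the tool's z in degrees; "claw": the opening, from 0 (shut) to 1 (fully open). A call has exactly 8 rows; each row is the pose to reach, as a shift and turn from the pose commanded when the call began, along the tool's axes at that moment; what a row does not reach only later rows make up. A row lasts 1/12 s, in which the tool goes at most 41.7 mm and 7.16 degrees, less where a joint would pass 70% of its speed; a pose out of reach is approached as far as the arm can. A call with a gripper value outside its range is refused whole. The fingers move at their own pace and stop on an object; "force" is the grip in N (left out, the last holds). Time passes only in rows, so rows that repeat a pose let the fingers close, or fill a call up. It gives the time, the measured TCP pose, the force, the opening and the grip force at its end, in the units of the state.
- bot.get_obs(): the state, without advancing time (a new reading comes with each control period).
- bot.read_camera(name): name is "scene" or "top"; returns the picture (400x640x3 uint8, red, green, blue); there is no depth.
- bot.camera_model(name): a dict with "camera_matrix" (3x3 intrinsics, pixels), "D" ([k1, k2, p1, p2, k3] as OpenCV has them; the pictures are not rectified), "camera_from_world" (4x4, takes a point from world to camera coordinates). Camera axes: x right, y down, z forward; pixel columns grow to the right and rows downward; lengths in m; the calibration is good to about 2 mm. A picture is of the moment at which its call begins. camera_model takes no time and is no camera call.
- bot.hand_in(): hands the job in; it is judged then, once.
The state is a dict: "t": time; "q": joint angles; "joint_vel": joint speeds; "joint_torque": joint torques, N m; "eef_pos": TCP position; "tool_rot": TCP orientation; "contact_force": force on the tool from outside, world axes, zero at the start; "torque": the same for the moment, N m; "gripper_width": opening from 0.0 (shut) to 1.0 (fully open); "grasp_force": force on a finger pad.
Only numpy, scipy, OpenCV 4.12 (cv2) and the standard library are available. Lean on these libraries where they do the work, as an engineer would, in place of code of your own. Each camera call takes 0.05 s, during which the arm holds its last target. There are 200 camera calls.

## Working session

There is one attempt and no reset: what is moved stays moved. The work goes in short steps, Python scripts to look and compute and a tool call to move; the robot and the scene stay as the last step left them, time stands still between calls to the robot, and variables do not carry over. Pictures are saved under pics/ and viewed, at most 10 in all, crops included, and the job is handed in when it is done.

Besides the shell and the picture viewer there is one more tool, called as name(argument=value, ...) on one line, values as JSON. send_rows: Moves the arm, as the interface text tells. Its arguments: {"type":"object","properties":{"slide":{"type":"array","items":{"type":"array","items":{"type":"number"}}},"roll":{"type":"array","items":{"type":"number"}},"claw":{"type":"array","items":{"type":"number"}},"force":{"type":"number"}},"required":["slide","roll","claw"]}

```bash
ls; mkdir -p pics
python3 - <<'E'
from station import bot
import cv2,numpy as np
for n in("scene","top"):
    cv2.imwrite(f"pics/{n}0.png",bot.read_camera(n)[:,:,::-1]); m=bot.camera_model(n); print(n,m)
print(bot.grip_depth,bot.get_obs())
E
```

```text
pics
scene {'camera_matrix': array([[366.55719685,   0.        , 311.17587371],
       [  0.        , 366.55719685, 198.48301626],
       [  0.        ,   0.        ,   1.        ]]), 'D': array([0.01430484, 0.        , 0.        , 0.        , 0.        ]), 'camera_from_world': array([[ 0.76323343, -0.64608648,  0.00685488, -0.39493566],
       [-0.36078246, -0.43495202, -0.82501682,  0.28717604],
       [ 0.53601376,  0.6272073 , -0.5650666 ,  0.817794  ],
       [ 0.        ,  0.        ,  0.        ,  1.        ]])}
top {'camera_matrix': array([[477.96631571,   0.        , 319.80542865],
       [  0.        , 477.96631571, 198.68202949],
       [  0.        ,   0.        ,   1.        ]]), 'D': array([-0.05075399,  0.        ,  0.        ,  0.        ,  0.        ]), 'camera_from_world': array([[ 0.00415923, -0.99999005, -0.00161524,  0.03814125],
       [-0.98717296, -0.00384811, -0.1596081 ,  0.56371496],
       [ 0.1596003 ,  0.00225837, -0.98717913,  1.30198963],
       [ 0.        ,  0.        ,  0.        ,  1.        ]])}
0.0187 {'t': 0.1, 'q': array([-1.25813032,  0.47772014,  0.02236043,  1.5563261 , -0.01147585,
        1.10926783, -0.08312741]), 'joint_vel': array([ 0.00109971, -0.00363675, -0.0007288 , -0.00389381,  0.00177168,
        0.00247504,  0.00130671]), 'joint_torque': array([ 3.80818106e-03, -5.97761357e+01,  1.61331441e+00, -2.81952113e+01,
        1.28605653e-02,  5.06308686e-03, -9.42486622e-06]), 'eef_pos': array([0.27552691, 0.61564781, 0.23043265]), 'tool_rot': array([-9.47894499e-05,  2.08840342e-01,  9.77949425e-01, -7.90842022e-04]), 'contact_force': array([-0.01456127,  0.65232196, -0.29776876]), 'torque': array([0.00773562, 0.0084453 , 0.03103169]), 'grasp_force': 0.0, 'gripper_width': 1.0035484288685366}
```

```bash
sleep 1
```

```text
(no output)
```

View pics/scene0.png

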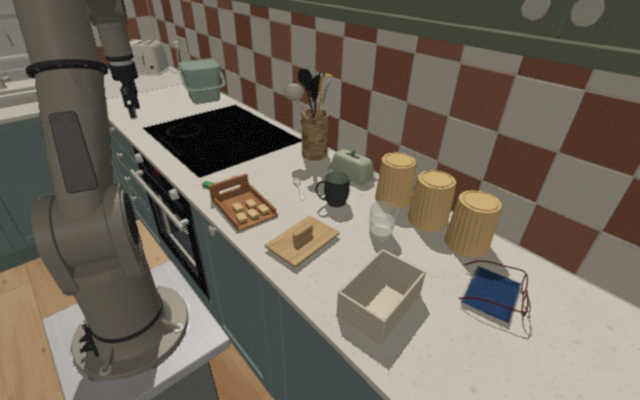

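View pics/top0.png

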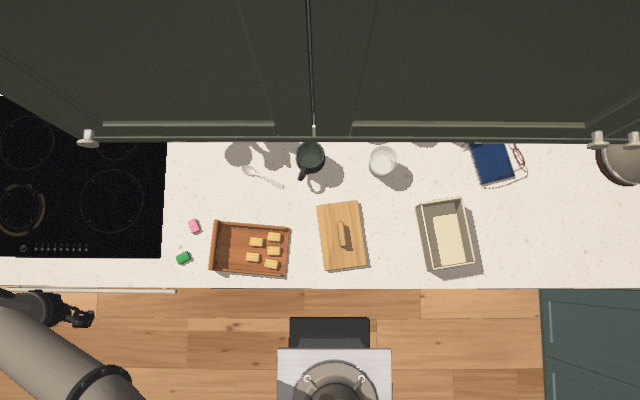

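The top view shows the tray at about (250,248) with its rail on the left at u≈214, its open edge on the right at u≈289 and five pieces on it. The lid is at (342,236) with its handle at (341,234), and the box is at (447,235).

Candidates for the shortbread: five pale brown pieces at (274,237), (257,242), (274,251), (252,257) and (271,264). The look-alikes are pink (194,226) and green (183,258), and I'll leave both alone. The brown wooden thing with a rail is the tray, and the pale board with a bar is the lid.

```bash
cat > h.py <<'E'
from station import bot
import cv2,numpy as np
from scipy.spatial.transform import Rotation as Ro
def ray(n,uv,z):
    m=bot.camera_model(n);T=m["camera_from_world"];R=T[:3,:3];c=-R.T@T[:3,3]
    p=cv2.undistortPoints(np.array(uv,float).reshape(-1,1,2),m["camera_matrix"],m["D"])[:,0]
    d=np.c_[p,np.ones(len(p))]@R
    return c+d*((np.atleast_1d(z)-c[2])/d[:,2])[:,None]
def proj(n,P):
    m=bot.camera_model(n);T=m["camera_from_world"]
    return cv2.projectPoints(np.array(P,float).reshape(-1,3),cv2.Rodrigues(T[:3,:3])[0],T[:3,3],m["camera_matrix"],m["D"])[0][:,0]
def quad(mask):
    cs,_=cv2.findContours(mask,cv2.RETR_EXTERNAL,cv2.CHAIN_APPROX_NONE)
    c=max(cs,key=cv2.contourArea); return c
def state():
    o=bot.get_obs();w,x,y,z=o["tool_rot"];R=Ro.from_quat([x,y,z,w]).as_matrix()
    return o,R
E
python3 - <<'E'
from h import *
im=cv2.imread("pics/top0.png");hsv=cv2.cvtColor(im,cv2.COLOR_BGR2HSV)
for n,p in dict(tray=(230,250),side=(250,223),rail=(213,246),bis=(274,237),lid=(330,220),hand=(341,234),boxfl=(447,235),rim=(421,240),count=(380,230)).items(): print(n,hsv[p[1],p[0]])
c=np.hstack([cv2.resize(im[205:285,170:300],None,fx=6,fy=6,interpolation=cv2.INTER_CUBIC)]);cv2.imwrite("pics/c1.png",c)
c=cv2.resize(im[185:285,310:490],None,fx=4.4,fy=4.4,interpolation=cv2.INTER_CUBIC);cv2.imwrite("pics/c2.png",c)
E
```

```text
tray [ 12 144 196]
side [ 16  39 210]
rail [ 13 145 176]
bis [ 20 107 236]
lid [ 16 112 211]
hand [ 17 113 218]
boxfl [ 21  48 230]
rim [ 18  55 153]
count [ 17  30 230]
```

View pics/c1.png

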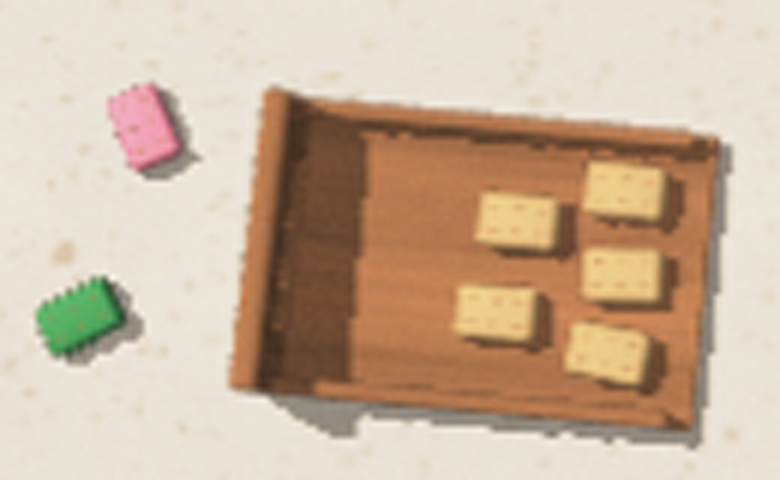

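View pics/c2.png

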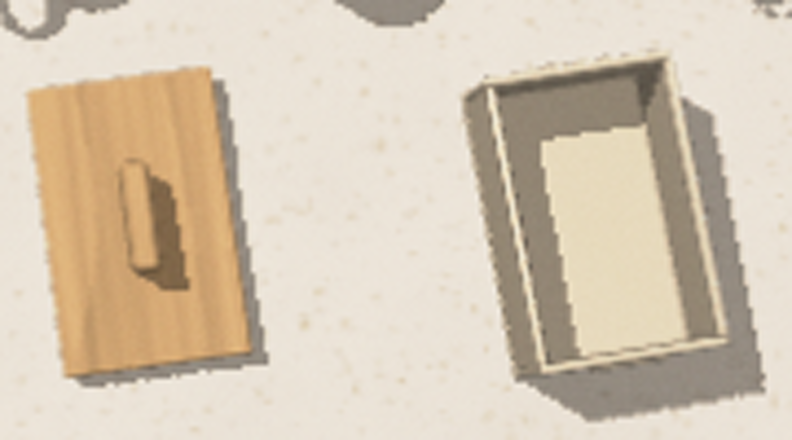

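The first crop shows the tray rail's top face from about (278,90) to (245,388) and the lip corners at (720,140) and (690,428). All five pieces are pale brown and lie inside the tray. The second crop shows the lid corners at (27,92), (208,67), (250,352) and (67,376), and the box rim corners at (484,83), (668,52), (728,342) and (543,373).

```bash
python3 - <<'E'
from h import *
im=cv2.imread("pics/top0.png");hsv=cv2.cvtColor(im,cv2.COLOR_BGR2HSV)
def fit(n,uv,z,prt=True):
    P=ray("top",uv,z)[:,:2]; r=cv2.minAreaRect((P*1000).astype(np.float32)); print(n,np.round(r[0],1),np.round(r[1],1),round(r[2],2)); return P
a=lambda l:np.array(l,float)/6+[170,205]-.42
b=lambda l:np.array(l,float)/4.4+[310,185]-.39
fit("railtop",a([(266,90),(291,92),(258,390),(231,388)]),.06)
fit("lip",a([(720,140),(690,428)]),.026)
for i,p in enumerate(a([(625,190),(623,275),(607,353),(517,221),(498,313)])): print(ray("top",[p],.024)[0])
fit("lid",b([(27,92),(208,67),(250,352),(67,376)]),.02)
fit("handle",b([(120,162),(146,158),(157,266),(132,270)]),.054)
P=fit("box",b([(484,83),(668,52),(728,342),(543,373)]),.08);print(P)
m=((hsv[:,:,1]>85)&(hsv[:,:,2]>150)).astype(np.uint8);m[:,:310]=0;m[:,375:]=0;m[:190]=0;m[275:]=0
c=quad(m)[:,0];fit("lidmask",c,.02)
# scene view centre check
for n,P in dict(rail=ray("top",a([(261,239)]),.06)).items(): print(n,P,proj("scene",P))
E
python3 - <<'E'
from h import *
o,R=state();print(R.round(3))
E
```

```text
railtop [432.5 333.7] [ 12.4 137.1] 85.72
lip [415.2 131.8] [135.1   0. ] 174.84
[0.45878022 0.17038972 0.024     ]
[0.41881431 0.1705853  0.024     ]
[0.38239923 0.17740779 0.024     ]
[0.44390674 0.22107439 0.024     ]
[0.40073253 0.22896364 0.024     ]
lid [464.3 -19.7] [186.2 119.3] 7.86
handle [465.6 -19.3] [69.2 16.6] 6.24
box [ 465.9 -306.8] [182.9 118.2] 9.35
[[ 0.54568768 -0.23378568]
 [ 0.56576859 -0.35029892]
 [ 0.38530506 -0.38001998]
 [ 0.36643717 -0.26508275]]
lidmask [464.4 -20.6] [186.  120.5] 7.82
rail [[0.43243983 0.33380785 0.06      ]] [[227.28682896 179.45812189]]
[[-0.913  0.408 -0.001]
 [ 0.408  0.913 -0.002]
 [-0.    -0.002 -1.   ]]
```

Tray: grip at (0.4325, 0.3337) with yaw -4.9°. Lid: (0.4645, -0.020) with yaw 7.8°. Box: (0.466, -0.307) with yaw about 9.5°. First I'll move above the rail and line the tool's y up with the tray's y.

send_rows(slide=[[-33, -25, 13], [-66, -50, 26], [-99, -75, 39], [-132, -100, 52], [-165, -125, 65], [-198, -150, 78], [-231, -174, 91], [-258, -193, 103]], roll=[-3, -6, -9, -12, -15, -17, -19, -19.2], claw=[0.55, 0.55, 0.55, 0.55, 0.55, 0.55, 0.55, 0.55], force=120)

```text
t: 0.77
eef_pos: [0.4305, 0.3367, 0.1295]
tool_rot: [0.0, 0.042, 0.999, 0.0]
contact_force: [-0.3, 0.2, 0.3]
gripper_width: 0.548
grasp_force: 0.0
```

send_rows(slide=[[0, 0, 25], [0, 0, 50], [0, 0, 75], [0, 0, 92], [0, 0, 101], [0, 0, 101], [0, 0, 101], [0, 0, 101]], roll=[0, 0, 0, 0, 0, 0, 0, 0], claw=[0.55, 0.55, 0.55, 0.55, 0.55, 0.55, 0.3, 0])

```text
t: 1.43
eef_pos: [0.4306, 0.3393, 0.03]
tool_rot: [0.001, 0.043, 0.999, 0.001]
contact_force: [-0.7, 0.3, 0.6]
gripper_width: 0.28
grasp_force: 0.0
```

send_rows(slide=[[0, 0, 0], [0, 0, 0], [0, 0, 0], [0, 0, 0], [0, 0, 0], [0, 0, 0], [0, 0, 0], [0, 0, 0]], roll=[0, 0, 0, 0, 0, 0, 0, 0], claw=[0, 0, 0, 0, 0, 0, 0, 0])

```text
t: 2.1
eef_pos: [0.4306, 0.3382, 0.0305]
tool_rot: [0.001, 0.043, 0.999, 0.0]
contact_force: [-2.0, -3.3, 5.6]
gripper_width: 0.145
grasp_force: 117.3
```

send_rows(slide=[[0, 0, -2], [0, 0, -4], [0, 0, -7], [0, 0, -10], [0, 0, -13], [0, 0, -15], [0, 0, -15], [0, 0, -15]], roll=[0, 0, 0, 0, 0, 0, 0, 0], claw=[0, 0, 0, 0, 0, 0, 0, 0])

```text
t: 2.77
eef_pos: [0.43, 0.3387, 0.0441]
tool_rot: [0.0, 0.043, 0.999, 0.0]
contact_force: [0.3, -0.6, -4.8]
gripper_width: 0.143
grasp_force: 117.1
```

Run:
```python
from h import *
im=bot.read_camera("scene")[:,:,::-1];cv2.imwrite("pics/s1.png",cv2.resize(im[120:260,170:360],None,fx=4,fy=4,interpolation=cv2.INTER_CUBIC))
o,R=state();print(o)
```

```text
{'t': 2.8167, 'q': array([-0.78481104,  0.52288616,  0.00477835,  2.00247092, -0.00419759,
        0.61622043,  0.70783012]), 'joint_vel': array([ 0.00147148,  0.00318213,  0.00102822, -0.00083656, -0.0081842 ,
        0.00201915,  0.00972413]), 'joint_torque': array([-4.46686812e-03, -5.50240946e+01,  1.70597926e+00, -1.92855030e+01,
        1.92500562e-01,  3.22375596e-01, -5.72154822e-04]), 'eef_pos': array([0.42998695, 0.33861932, 0.04393443]), 'tool_rot': array([-6.35517468e-06,  4.28471402e-02,  9.99081639e-01,  2.24158191e-05]), 'contact_force': array([-0.33863554, -0.64856865, -4.96613598]), 'torque': array([ 0.38797721, -0.0674098 , -0.05519793]), 'grasp_force': 117.1336841583252, 'gripper_width': 0.14380890986174258}
```

View pics/s1.png

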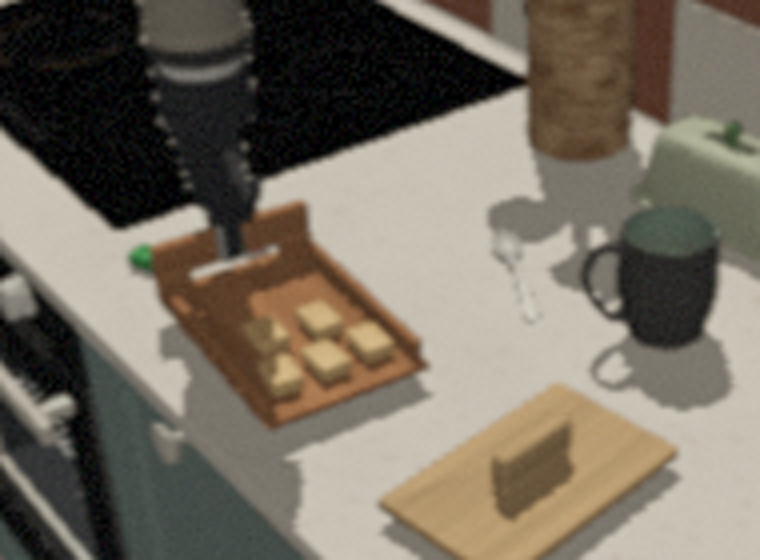

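The tray is lifted level, with all five pieces on it and the full 5 N on the wrist. Next I'll raise it and yaw it to the box.

send_rows(slide=[[0, 0, -5], [0, 0, -16], [0, 0, -30], [0, 0, -45], [0, 0, -60], [0, 0, -75], [0, 0, -87], [0, 0, -94]], roll=[-0.5, -2, -4, -6, -8, -10, -12, -12.9], claw=[0, 0, 0, 0, 0, 0, 0, 0])

```text
t: 3.48
eef_pos: [0.4307, 0.339, 0.1403]
tool_rot: [0.001, -0.071, 0.997, 0.001]
contact_force: [0.4, -0.0, -4.8]
gripper_width: 0.143
grasp_force: 117.5
```

send_rows(slide=[[0, -3, 0], [1, -10, 0], [2, -21, 0], [4, -35, 0], [6, -51, 0], [8, -69, 0], [10, -88, 0], [13, -108, 0]], roll=[0, 0, 0, 0, 0, 0, 0, 0], claw=[0, 0, 0, 0, 0, 0, 0, 0])

```text
t: 4.15
eef_pos: [0.4316, 0.2271, 0.1372]
tool_rot: [-0.001, -0.069, 0.998, -0.001]
contact_force: [1.3, 0.9, -5.0]
gripper_width: 0.139
grasp_force: 117.5
```

send_rows(slide=[[2, -20, 0], [5, -40, 0], [7, -60, 0], [9, -80, 0], [12, -100, 0], [14, -120, 0], [16, -140, 0], [19, -160, 0]], roll=[0, 0, 0, 0, 0, 0, 0, 0], claw=[0, 0, 0, 0, 0, 0, 0, 0])

```text
t: 4.82
eef_pos: [0.4342, 0.0661, 0.1373]
tool_rot: [-0.001, -0.069, 0.998, -0.0]
contact_force: [0.4, -0.9, -4.4]
gripper_width: 0.144
grasp_force: 117.5
```

send_rows(slide=[[2, -20, 0], [5, -39, 0], [7, -57, 0], [8, -72, 0], [10, -84, 0], [11, -92, 0], [11, -97, 0], [12, -99, 0]], roll=[0, 0, 0, 0, 0, 0, 0, 0], claw=[0, 0, 0, 0, 0, 0, 0, 0])

```text
t: 5.48
eef_pos: [0.4368, -0.032, 0.1377]
tool_rot: [-0.0, -0.069, 0.998, -0.0]
contact_force: [-0.2, 0.2, -5.3]
gripper_width: 0.144
grasp_force: 117.5
```

Run:
```python
from h import *
o,R=state();print(o['q'].round(3),o['eef_pos'],R.round(3),o['contact_force'],o['torque'])
a=bot.read_camera("scene")[:,:,::-1];b=bot.read_camera("top")[:,:,::-1]
cv2.imwrite("pics/s2.png",np.vstack([cv2.resize(a[170:350,230:470],(720,300) if 0 else (400,300),interpolation=cv2.INTER_CUBIC),cv2.resize(b[170:290,320:480],(400,300),interpolation=cv2.INTER_CUBIC)]))
```

```text
[-0.168  0.218  0.111  2.196 -0.036  0.731  1.676] [ 0.43682558 -0.03203862  0.13765518] [[-0.991 -0.137 -0.001]
 [-0.137  0.991 -0.   ]
 [ 0.001 -0.    -1.   ]] [-0.15517099  0.18901305 -5.29282174] [0.44203351 0.03467806 0.01378389]
```

View pics/s2.png

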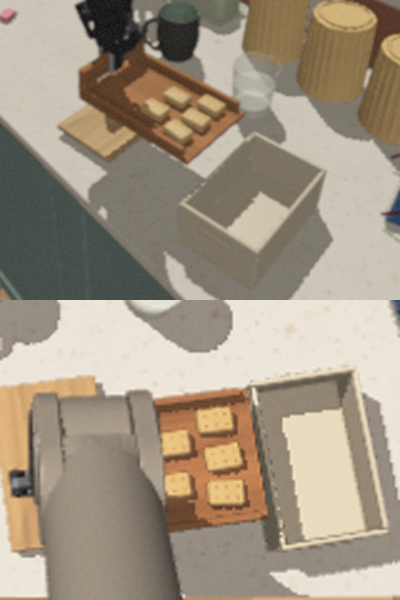

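The tray is level and lined up, with the lip just short of the box's near rim in the top view, so I'll slide the lip over the mouth and lower it onto the near rim.

send_rows(slide=[[1, -3, 0], [2, -9, 0], [3, -17, 0], [4, -25, 0], [5, -33, 0], [5, -39, 0], [5, -43, 0], [5, -45, 0]], roll=[0, 0, 0, 0, 0, 0, 0, 0], claw=[0, 0, 0, 0, 0, 0, 0, 0])

```text
t: 6.25
eef_pos: [0.4388, -0.0771, 0.138]
tool_rot: [0.0, -0.069, 0.998, -0.0]
contact_force: [1.0, -0.7, -5.0]
gripper_width: 0.141
grasp_force: 117.5
```

send_rows(slide=[[0, 0, 2], [0, 0, 5], [0, 0, 9], [0, 0, 13], [0, 0, 17], [0, 0, 20], [0, 0, 22], [0, 0, 22]], roll=[0, 0, 0, 0, 0, 0, 0, 0], claw=[0, 0, 0, 0, 0, 0, 0, 0])

```text
t: 6.92
eef_pos: [0.4384, -0.0761, 0.1154]
tool_rot: [-0.0, -0.07, 0.998, 0.0]
contact_force: [-0.4, 0.7, -5.1]
gripper_width: 0.139
grasp_force: 117.4
```

send_rows(slide=[[0, 0, 1], [0, 0, 1], [0, 0, 2], [0, 0, 2], [0, 0, 3], [0, 0, 3], [0, 0, 4], [0, 0, 4]], roll=[0, 0, 0, 0, 0, 0, 0, 0], claw=[0, 0, 0, 0, 0, 0, 0, 0])

```text
t: 7.58
eef_pos: [0.4386, -0.0762, 0.1118]
tool_rot: [-0.0, -0.07, 0.998, 0.0]
contact_force: [0.3, -0.2, -4.8]
gripper_width: 0.145
grasp_force: 117.4
```

Run:
```python
from h import *
o,R=state();print(o['q'].round(3),o['eef_pos'],o['contact_force'],o['torque'])
```

```text
[-0.083  0.274  0.133  2.203 -0.058  0.668  1.8  ] [ 0.43863235 -0.07618206  0.11181341] [ 0.31094216 -0.15332066 -4.75923718] [0.41334224 0.01559248 0.02370639]
```

send_rows(slide=[[0, 0, 0.5], [0, 0, 1], [0, 0, 1.5], [0, 0, 2], [0, 0, 2], [0, 0, 2], [0, 0, 2], [0, 0, 2]], roll=[0, 0, 0, 0, 0, 0, 0, 0], claw=[0, 0, 0, 0, 0, 0, 0, 0])

```text
t: 8.25
eef_pos: [0.439, -0.0761, 0.1101]
tool_rot: [0.0, -0.07, 0.998, 0.0]
contact_force: [-0.0, 1.8, -1.8]
gripper_width: 0.147
grasp_force: 118.0
```

send_rows(slide=[[0, 0, 0], [0, 0, 0], [0, 0, 0], [0, 0, 0], [0, 0, 0], [0, 0, 0], [0, 0, 0], [0, 0, 0]], roll=[0, 0, 0, 0, 0, 0, 0, 0], claw=[0, 0, 0, 0, 0, 0, 0, 0], force=25)

```text
t: 8.92
eef_pos: [0.4388, -0.0762, 0.11]
tool_rot: [0.0, -0.07, 0.998, -0.0]
contact_force: [-0.5, 2.3, -0.6]
gripper_width: 0.142
grasp_force: 118.1
```

Run:
```python
from h import *
o,R=state();print(o['q'].round(3),o['eef_pos'],o['contact_force'],o['torque'])
```

```text
[-0.083  0.277  0.132  2.204 -0.059  0.663  1.801] [ 0.43882971 -0.07618746  0.10996943] [-0.4561012   2.29666179 -0.55606653] [ 0.19341642 -0.13864214  0.0583246 ]
```

send_rows(slide=[[0, 0, -0.5], [0, 0, -1], [0, 0, -1], [0, 0, -1], [0, 0, -1], [0, 0, -1], [0, 0, -1], [0, 0, -1]], roll=[0, 0, 0, 0, 0, 0, 0, 0], claw=[0.02, 0.02, 0.02, 0.02, 0.04, 0.04, 0.04, 0.04], force=25)

```text
t: 9.58
eef_pos: [0.4386, -0.0762, 0.1109]
tool_rot: [-0.0, -0.07, 0.998, 0.0]
contact_force: [1.2, -0.3, -3.8]
gripper_width: 0.143
grasp_force: 117.6
```

Run:
```python
from h import *
o,R=state();print(o['eef_pos'],o['contact_force'],o['torque'],o['grasp_force'],o['gripper_width'])
```

```text
[ 0.43858617 -0.07622904  0.11087296] [ 1.15091744 -0.2966873  -3.80296755] [ 0.26241342 -0.01197329  0.01513649] 117.64393329620361 0.14329104258607597
```

send_rows(slide=[[0, 0, 0], [0, 0, 0], [0, 0, 0], [0, 0, 0], [0, 0, 0], [0, 0, 0], [0, 0, 0], [0, 0, 0]], roll=[0, 0, 0, 0, 0, 0, 0, 0], claw=[0.08, 0.09, 0.1, 0.1, 0.11, 0.11, 0.11, 0.11], force=20)

```text
t: 10.25
eef_pos: [0.4387, -0.0762, 0.1109]
tool_rot: [-0.0, -0.07, 0.998, 0.0]
contact_force: [-0.4, 0.5, -3.3]
gripper_width: 0.144
grasp_force: 117.6
```

Run:
```python
from h import *
o,R=state();print(o['eef_pos'],o['contact_force'],o['torque'],o['grasp_force'],o['gripper_width'])
```

```text
[ 0.4386829  -0.07616594  0.11093024] [-0.40824494  0.49991004 -3.28427057] [ 0.30306182  0.03890447 -0.0188999 ] 117.63323664665222 0.14401091205826402
```

```bash
cat > tilt.py <<'E'
from h import *
import sys
def tilt(tag):
    im=bot.read_camera("scene")[:,:,::-1].copy();hsv=cv2.cvtColor(im,cv2.COLOR_BGR2HSV)
    cv2.imwrite(f"raw_{tag}.png",im)
    m=cv2.inRange(hsv,(5,105,40),(14,255,255));m[:, :240]=0;m[:,430:]=0;m[:130]=0;m[330:]=0
    c=quad(m)[:,0];p=c[np.argmax(c[:,1]-0.15*c[:,0])].astype(float)
    o,R=state();ax=-R[:,0];t=o["eef_pos"];nrm=ax;P0=t+ax*(-.0675)
    C=ray("scene",[p],0.)[0];D=bot.camera_model("scene")["camera_from_world"];cam=-D[:3,:3].T@D[:3,3]
    d=C-cam;X=cam+d*((P0-cam)@nrm)/(d@nrm)
    y=(X-t)@R[:,1];z=X[2]-t[2]
    # corner in tray frame rel. grip: y=-203, z=-.0305
    th=np.degrees(np.arctan2(z,y)-np.arctan2(-.0305,-.203));th=(th+180)%360-180
    bis=cv2.inRange(hsv,(15,70,110),(28,255,255))
    print(tag,"px",p,"area",cv2.contourArea(c),"rel y,z mm",(1e3*y).round(1),(1e3*z).round(1),"lip z",(X[2]*1e3).round(),"theta",th.round(1))
    print(o["eef_pos"].round(4),o["contact_force"].round(1),o["torque"].round(2),o["grasp_force"].round(1),round(o["gripper_width"],3))
tilt(sys.argv[1])
E
python3 tilt.py a0
```

```text
a0 px [355. 287.] area 3813.5 rel y,z mm -202.5 -21.5 lip z 89.0 theta -2.5Traceback (most recent call last):
  File "tilt.py", line 17, in <module>
    tilt(sys.argv[1])
    ~~~~^^^^^^^^^^^^^
  File "tilt.py", line 16, in tilt
    print(o["eef_pos"].round(4),o["contact_force"].round(1),o["torque"].round(2),o["grasp_force"].round(1),round(o["gripper_width"],3))
                                                                                 ^^^^^^^^^^^^^^^^^^^^^^
AttributeError: 'float' object has no attribute 'round'
```

send_rows(slide=[[0, 0, -1], [0, 0, -4], [0, 0, -8], [0, 0, -12], [0, 0, -16], [0, 0, -19], [0, 0, -20], [0, 0, -20]], roll=[0, 0, 0, 0, 0, 0, 0, 0], claw=[0.11, 0.11, 0.11, 0.11, 0.12, 0.12, 0.13, 0.13])

```text
t: 10.97
eef_pos: [0.439, -0.0762, 0.1313]
tool_rot: [0.0, -0.07, 0.998, 0.0]
contact_force: [0.7, 0.3, -4.6]
gripper_width: 0.14
grasp_force: 117.5
```

```bash
python3 tilt.py a1
```

```text
a1 px [355. 280.] area 3886.5 rel y,z mm -200.5 -21.3 lip z 110.0 theta -2.5Traceback (most recent call last):
  File "tilt.py", line 17, in <module>
    tilt(sys.argv[1])
    ~~~~^^^^^^^^^^^^^
  File "tilt.py", line 16, in tilt
    print(o["eef_pos"].round(4),o["contact_force"].round(1),o["torque"].round(2),o["grasp_force"].round(1),round(o["gripper_width"],3))
                                                                                 ^^^^^^^^^^^^^^^^^^^^^^
AttributeError: 'float' object has no attribute 'round'
```

```bash
sed -i 's/o\["grasp_force"\].round(1)/round(o["grasp_force"],1)/' tilt.py
```

send_rows(slide=[[0, 0, 0], [0, 0, 0], [0, 0, 0], [0, 0, 0], [0, 0, 0], [0, 0, 0], [0, 0, 0], [0, 0, 0]], roll=[0, 0, 0, 0, 0, 0, 0, 0], claw=[0.14, 0.14, 0.145, 0.145, 0.148, 0.148, 0.15, 0.15])

```text
t: 11.68
eef_pos: [0.4387, -0.0762, 0.1309]
tool_rot: [-0.0, -0.07, 0.998, 0.0]
contact_force: [-0.6, -0.6, -5.5]
gripper_width: 0.155
grasp_force: 60.8
```

```bash
python3 tilt.py a2
```

```text
a2 px [356. 280.] area 3866.0 rel y,z mm -203.1 -19.3 lip z 112.0 theta -3.1
[ 0.4387 -0.0762  0.1309] [ 1.1  0.1 -4.5] [0.45 0.09 0.05] 60.8 0.154
```

send_rows(slide=[[0, 0, 0], [0, 0, 0], [0, 0, 0], [0, 0, 0], [0, 0, 0], [0, 0, 0], [0, 0, 0], [0, 0, 0]], roll=[0, 0, 0, 0, 0, 0, 0, 0], claw=[0.152, 0.152, 0.154, 0.154, 0.155, 0.155, 0.156, 0.156])

```text
t: 12.4
eef_pos: [0.4387, -0.0762, 0.1309]
tool_rot: [-0.0, -0.07, 0.998, 0.0]
contact_force: [0.2, 0.0, -5.5]
gripper_width: 0.158
grasp_force: 34.5
```

```bash
python3 tilt.py a3
```

```text
a3 px [355. 280.] area 3875.5 rel y,z mm -200.6 -21.0 lip z 110.0 theta -2.6
[ 0.4387 -0.0762  0.1309] [-0.1  1.3 -5.1] [ 0.45  0.13 -0.08] 34.5 0.154
```

send_rows(slide=[[0, 0, 0], [0, 0, 0], [0, 0, 0], [0, 0, 0], [0, 0, 0], [0, 0, 0], [0, 0, 0], [0, 0, 0]], roll=[0, 0, 0, 0, 0, 0, 0, 0], claw=[0.157, 0.158, 0.159, 0.16, 0.161, 0.162, 0.163, 0.164])

```text
t: 13.12
eef_pos: [0.4387, -0.0762, 0.1309]
tool_rot: [-0.0, -0.07, 0.998, 0.0]
contact_force: [-0.1, -0.7, -5.5]
gripper_width: 0.165
grasp_force: 13.7
```

```bash
python3 tilt.py a4
```

```text
a4 px [355. 281.] area 3878.0 rel y,z mm -200.9 -23.9 lip z 107.0 theta -1.8
[ 0.4387 -0.0762  0.1309] [-0.3  0.2 -4.3] [0.54 0.11 0.04] 12.9 0.165
```

send_rows(slide=[[0, 0, -1], [0, 0, -2], [0, 0, -3], [0, 0, -4], [0, 0, -5], [0, 0, -6], [0, 0, -6], [0, 0, -6]], roll=[0, 0, 0, 0, 0, 0, 0, 0], claw=[0.166, 0.168, 0.17, 0.172, 0.174, 0.176, 0.178, 0.18])

```text
t: 13.83
eef_pos: [0.4388, -0.0762, 0.137]
tool_rot: [0.0, -0.07, 0.998, 0.0]
contact_force: [0.3, 0.3, -5.7]
gripper_width: 0.18
grasp_force: 12.7
```

```bash
python3 tilt.py a5
```

```text
a5 px [354. 282.] area 3939.0 rel y,z mm -198.6 -34.7 lip z 102.0 theta 1.4
[ 0.4388 -0.0762  0.137 ] [ 0.3  0.7 -4.7] [0.38 0.05 0.  ] 11.4 0.179
```

Opening the fingers slightly lets the tray droop in a controlled way, about 2° per 0.01 of claw, because the rail jams between the pads. I'll go on in small steps and raise the rail as it tilts.

send_rows(slide=[[0, 0, -2], [0, 0, -5], [0, -1, -8], [0, -1, -11], [0, -2, -14], [0, -2, -17], [0, -3, -19], [0, -3, -20]], roll=[0, 0, 0, 0, 0, 0, 0, 0], claw=[0.185, 0.19, 0.195, 0.2, 0.205, 0.21, 0.215, 0.22])

```text
t: 14.55
eef_pos: [0.4394, -0.0794, 0.1574]
tool_rot: [0.0, -0.07, 0.998, -0.0]
contact_force: [-0.6, -0.1, -5.9]
gripper_width: 0.217
grasp_force: 14.0
```

```bash
python3 tilt.py a6
```

```text
a6 px [352. 283.] area 4076.5 rel y,z mm -190.6 -61.9 lip z 95.0 theta 9.5
[ 0.4394 -0.0793  0.1573] [ 1.   0.4 -4. ] [0.29 0.07 0.01] 9.6 0.219
```

send_rows(slide=[[0, 0, -2], [0, -1, -4], [0, -1, -6], [0, -2, -8], [0, -3, -10], [0, -3, -12], [0, -4, -14], [0, -5, -15]], roll=[0, 0, 0, 0, 0, 0, 0, 0], claw=[0.223, 0.226, 0.229, 0.232, 0.235, 0.238, 0.241, 0.244])

```text
t: 15.27
eef_pos: [0.44, -0.0842, 0.1723]
tool_rot: [0.0, -0.07, 0.998, -0.0]
contact_force: [0.1, 0.1, -5.0]
gripper_width: 0.244
grasp_force: 12.1
```

```bash
python3 tilt.py a7
```

```text
a7 px [351. 283.] area 4134.5 rel y,z mm -182.8 -78.8 lip z 94.0 theta 14.8
[ 0.4401 -0.0844  0.1723] [ 0.4 -0.4 -4.8] [0.31 0.05 0.04] 9.9 0.245
```

send_rows(slide=[[0, 0, -2], [0, -1, -4], [0, -1, -6], [0, -2, -8], [0, -2, -10], [0, -3, -12], [0, -4, -14], [0, -5, -15]], roll=[0, 0, 0, 0, 0, 0, 0, 0], claw=[0.247, 0.25, 0.253, 0.256, 0.259, 0.261, 0.263, 0.265])

```text
t: 15.98
eef_pos: [0.4407, -0.0892, 0.1873]
tool_rot: [0.0, -0.07, 0.998, -0.0]
contact_force: [0.1, -0.5, -5.1]
gripper_width: 0.267
grasp_force: 10.7
```

```bash
python3 tilt.py a8
python3 - <<'E'
from h import *
a=cv2.imread("raw_a8.png");b=bot.read_camera("top")[:,:,::-1]
cv2.imwrite("pics/s3.png",np.hstack([cv2.resize(a[170:350,250:450],None,fx=2.5,fy=2.5,interpolation=cv2.INTER_CUBIC),cv2.resize(b[180:280,380:480],(300,450),interpolation=cv2.INTER_CUBIC)]))
E
```

```text
a8 px [351. 282.] area 4194.0 rel y,z mm -177.5 -90.9 lip z 96.0 theta 18.6
[ 0.4408 -0.0894  0.1873] [ 1.2  0.  -4.2] [ 0.24  0.03 -0.07] 9.2 0.267
```

View pics/s3.png

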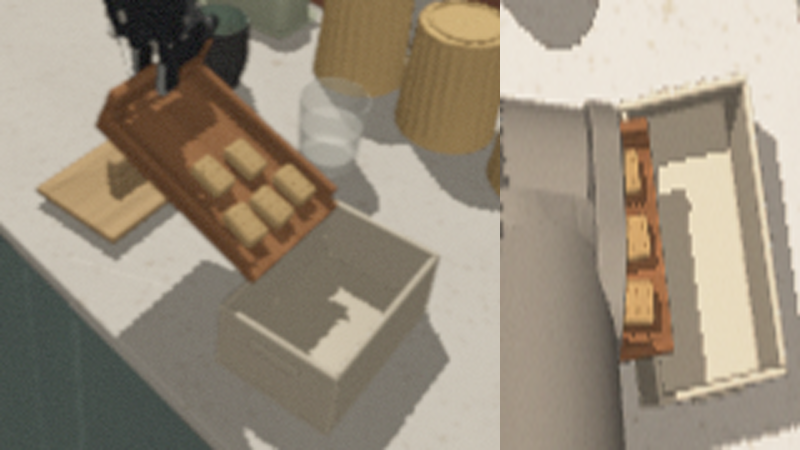

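At about 21° all five pieces are still on the tray. In the top view the lip overhangs the mouth by about 35 mm (lip at about (655,240) in the crop). I'll go on slowly.

send_rows(slide=[[0, 0, 0], [0, 0, 0], [0, 0, 0], [0, -1, -1], [0, -1, -2], [0, -2, -3], [0, -2, -4], [0, -2, -5]], roll=[0, 0, 0, 0, 0, 0, 0, 0], claw=[0.268, 0.27, 0.272, 0.274, 0.276, 0.278, 0.28, 0.282])

```text
t: 16.75
eef_pos: [0.4409, -0.0911, 0.1921]
tool_rot: [0.0, -0.07, 0.998, 0.0]
contact_force: [-0.0, -0.3, -5.1]
gripper_width: 0.285
grasp_force: 11.3
```

```bash
python3 tilt.py a9
```

```text
a9 px [347. 283.] area 4173.0 rel y,z mm -165.7 -106.3 lip z 86.0 theta 24.1
[ 0.4409 -0.0911  0.1922] [-0.3 -0.5 -4. ] [0.29 0.06 0.03] 9.7 0.285
```

send_rows(slide=[[0, 0, -1], [0, 0, -2], [0, 0, -3], [0, -1, -4], [0, -1, -5], [0, -2, -6], [0, -2, -7], [0, -2, -8]], roll=[0, 0, 0, 0, 0, 0, 0, 0], claw=[0.284, 0.286, 0.288, 0.29, 0.292, 0.294, 0.296, 0.298])

```text
t: 17.47
eef_pos: [0.4412, -0.0933, 0.2001]
tool_rot: [0.0, -0.07, 0.998, -0.0]
contact_force: [1.4, -1.2, -4.5]
gripper_width: 0.296
grasp_force: 4.3
```

```bash
python3 tilt.py a10
```

```text
a10 px [346. 282.] area 4204.5 rel y,z mm -160.6 -113.3 lip z 87.0 theta 26.6
[ 0.4413 -0.0932  0.2003] [-0.1 -1.1 -3.8] [-0.04 -0.01 -0.05] 4.3 0.298
```

```bash
cat > blobs.py <<'E'
from h import *
import sys
for f in sys.argv[1:]:
    im=cv2.imread(f);h=cv2.cvtColor(im,cv2.COLOR_BGR2HSV)
    m=cv2.inRange(h,(15,80,120),(26,255,255));m[:190]=0;m[300:]=0;m[:,300:]*=1;m[:,:300]=0;m[:,400:]=0
    n,_,s,c=cv2.connectedComponentsWithStats(m)
    print(f,[(int(s[i,4]),c[i].round().astype(int).tolist()) for i in range(1,n) if s[i,4]>15])
E
python3 blobs.py raw_a7.png raw_a9.png raw_a10.png; python3 tilt.py a11
```

```text
raw_a7.png [(306, [390, 197]), (164, [348, 234]), (172, [334, 242]), (533, [357, 253]), (174, [305, 252])]
raw_a9.png [(296, [390, 197]), (162, [347, 233]), (171, [334, 239]), (161, [365, 244]), (195, [306, 251]), (371, [351, 256])]
raw_a10.png [(302, [390, 197]), (167, [347, 231]), (178, [334, 238]), (167, [365, 243]), (203, [307, 251]), (367, [351, 255])]
a11 px [346. 282.] area 4206.0 rel y,z mm -160.7 -113.2 lip z 87.0 theta 26.6
[ 0.4413 -0.0931  0.2002] [-0.3  0.6 -4.3] [ 0.01  0.04 -0.03] 4.1 0.3
```

The lip is now at the near wall's edge and lightly on the rim, because the overhang shrank as the tray tilted. I'll ease the tilt back a little and shift about 35 mm toward the box before going on.

send_rows(slide=[[0, 0, -1], [0, 0, -2], [0, 0, -3], [0, 0, -3], [0, 0, -3], [0, 0, -3], [0, 0, -3], [0, 0, -3]], roll=[0, 0, 0, 0, 0, 0, 0, 0], claw=[0.296, 0.293, 0.29, 0.287, 0.284, 0.281, 0.278, 0.275])

```text
t: 18.23
eef_pos: [0.441, -0.093, 0.2029]
tool_rot: [-0.0, -0.07, 0.998, 0.0]
contact_force: [0.7, -0.6, -5.4]
gripper_width: 0.281
grasp_force: 18.1
```

send_rows(slide=[[0, -1, 0], [0, -3, 0], [0, -5, 0], [0, -8, 0], [0, -11, 0], [0, -14, 0], [0, -17, 0], [0, -20, 0]], roll=[0, 0, 0, 0, 0, 0, 0, 0], claw=[0.275, 0.275, 0.275, 0.275, 0.275, 0.275, 0.275, 0.275])

```text
t: 18.9
eef_pos: [0.4439, -0.1132, 0.2029]
tool_rot: [-0.0, -0.07, 0.998, 0.0]
contact_force: [1.0, 0.2, -4.0]
gripper_width: 0.282
grasp_force: 18.0
```

send_rows(slide=[[0, -3, 0], [0, -6, 0], [0, -9, 0], [0, -11, 0], [0, -13, 0], [0, -14, 0], [0, -15, 0], [0, -15, 0]], roll=[0, 0, 0, 0, 0, 0, 0, 0], claw=[0.275, 0.275, 0.275, 0.275, 0.275, 0.275, 0.275, 0.275])

```text
t: 19.57
eef_pos: [0.446, -0.1278, 0.2029]
tool_rot: [0.0, -0.07, 0.998, -0.0]
contact_force: [-1.1, 0.1, -4.6]
gripper_width: 0.283
grasp_force: 18.0
```

```bash
python3 tilt.py a12;python3 blobs.py raw_a12.png
python3 - <<'E'
from h import *
a=cv2.imread("raw_a12.png");b=bot.read_camera("top")[:,:,::-1]
cv2.imwrite("pics/s4.png",np.hstack([cv2.resize(a[170:350,250:450],None,fx=2.5,fy=2.5,interpolation=cv2.INTER_CUBIC),cv2.resize(b[180:280,380:480],(300,450),interpolation=cv2.INTER_CUBIC)]))
E
```

```text
a12 px [359. 289.] area 4348.5 rel y,z mm -161.0 -111.9 lip z 91.0 theta 26.3
[ 0.4459 -0.1277  0.2029] [ 0.3 -0.2 -4.8] [0.37 0.1  0.05] 18.2 0.28
raw_a12.png [(297, [390, 197]), (39, [302, 228]), (177, [359, 237]), (182, [346, 244]), (259, [308, 249]), (166, [378, 248]), (391, [363, 261])]
```

View pics/s4.png

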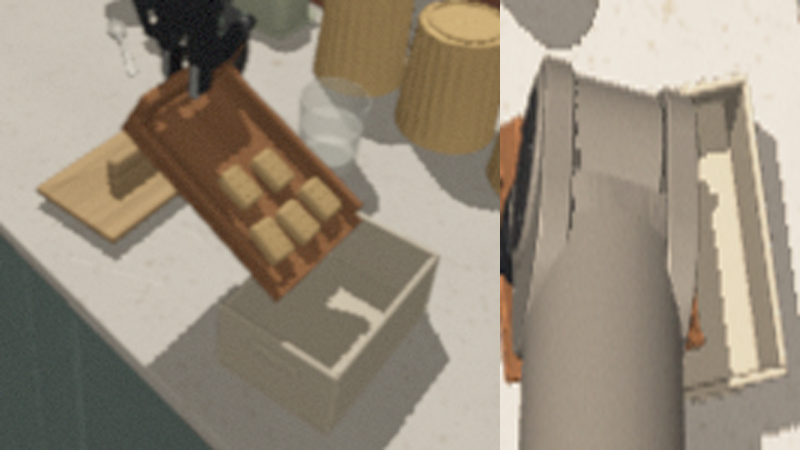

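At about 29° the pieces are still on the tray and the lip is well inside the mouth. I'll go on tipping slowly.

send_rows(slide=[[0, 0, 0], [0, 0, 0], [0, 0, 0], [0, 0, 0], [0, 0, -1], [0, -1, -2], [0, -1, -3], [0, -1, -4]], roll=[0, 0, 0, 0, 0, 0, 0, 0], claw=[0.28, 0.284, 0.288, 0.292, 0.295, 0.298, 0.301, 0.303])

```text
t: 20.33
eef_pos: [0.4461, -0.1288, 0.2071]
tool_rot: [0.0, -0.07, 0.998, -0.0]
contact_force: [0.6, 0.6, -4.5]
gripper_width: 0.304
grasp_force: 10.6
```

```bash
python3 tilt.py a13;python3 blobs.py raw_a13.png
```

```text
a13 px [357. 289.] area 4306.5 rel y,z mm -154.9 -120.2 lip z 87.0 theta 29.3
[ 0.4462 -0.1287  0.2073] [ 0.4  0.5 -4.7] [0.19 0.05 0.04] 9.0 0.307
raw_a13.png [(301, [390, 197]), (49, [302, 228]), (174, [358, 237]), (181, [345, 244]), (260, [308, 249]), (169, [376, 249]), (385, [362, 262])]
```

send_rows(slide=[[0, 0, -1], [0, 0, -1], [0, 0, -2], [0, 0, -2], [0, 0, -3], [0, -1, -4], [0, -1, -5], [0, -1, -5]], roll=[0, 0, 0, 0, 0, 0, 0, 0], claw=[0.304, 0.305, 0.306, 0.308, 0.31, 0.312, 0.314, 0.316])

```text
t: 21.05
eef_pos: [0.4464, -0.1298, 0.2122]
tool_rot: [0.0, -0.07, 0.998, -0.0]
contact_force: [-0.8, 0.8, -5.5]
gripper_width: 0.317
grasp_force: 10.0
```

```bash
python3 tilt.py a14;python3 blobs.py raw_a14.png
```

```text
a14 px [354. 289.] area 4237.0 rel y,z mm -146.4 -130.7 lip z 81.0 theta 33.2
[ 0.4463 -0.1297  0.2121] [ 0.1  0.  -5.1] [0.29 0.02 0.04] 9.2 0.317
raw_a14.png [(292, [390, 197]), (58, [302, 227]), (170, [356, 236]), (172, [343, 243]), (263, [309, 249]), (167, [373, 249]), (377, [359, 262])]
```

send_rows(slide=[[0, -1, 0], [0, -2, -1], [0, -3, -2], [0, -5, -3], [0, -7, -4], [0, -8, -6], [0, -9, -7], [0, -10, -8]], roll=[0, 0, 0, 0, 0, 0, 0, 0], claw=[0.317, 0.318, 0.319, 0.32, 0.321, 0.323, 0.325, 0.327])

```text
t: 21.77
eef_pos: [0.4477, -0.1397, 0.2201]
tool_rot: [0.0, -0.07, 0.998, -0.0]
contact_force: [-0.6, -0.3, -4.4]
gripper_width: 0.325
grasp_force: 9.4
```

```bash
python3 tilt.py a15;python3 blobs.py raw_a15.png
```

```text
a15 px [355. 290.] area 4213.0 rel y,z mm -138.8 -140.0 lip z 80.0 theta 36.7
[ 0.4478 -0.1399  0.2203] [-0.8  0.9 -3.6] [ 0.24  0.07 -0.  ] 8.7 0.328
raw_a15.png [(295, [390, 197]), (84, [303, 226]), (170, [358, 237]), (300, [309, 248]), (175, [346, 244]), (165, [375, 250]), (376, [361, 263])]
```

send_rows(slide=[[0, 0, 0], [0, 0, -1], [0, -1, -2], [0, -1, -3], [0, -2, -4], [0, -3, -5], [0, -4, -6], [0, -4, -6]], roll=[0, 0, 0, 0, 0, 0, 0, 0], claw=[0.328, 0.329, 0.33, 0.331, 0.332, 0.333, 0.334, 0.334])

```text
t: 22.48
eef_pos: [0.4483, -0.1438, 0.2262]
tool_rot: [0.0, -0.07, 0.998, -0.0]
contact_force: [-0.5, -0.5, -4.2]
gripper_width: 0.334
grasp_force: 8.7
```

```bash
python3 tilt.py a16;python3 blobs.py raw_a16.png
```

```text
a16 px [354. 290.] area 3748.0 rel y,z mm -132.5 -147.6 lip z 78.0 theta 39.5
[ 0.4483 -0.1437  0.2261] [ 0.4 -0.2 -5.5] [0.31 0.04 0.03] 9.8 0.332
raw_a16.png [(295, [390, 197]), (98, [304, 226]), (321, [310, 247]), (173, [365, 245]), (188, [353, 252]), (174, [382, 260]), (380, [369, 273])]
```

They have started to slide, so I'll hold still.

send_rows(slide=[[0, 0, 0], [0, 0, 0], [0, 0, 0], [0, 0, 0], [0, 0, 0], [0, 0, 0], [0, 0, 0], [0, 0, 0]], roll=[0, 0, 0, 0, 0, 0, 0, 0], claw=[0.334, 0.334, 0.334, 0.334, 0.334, 0.334, 0.334, 0.334])

```text
t: 23.2
eef_pos: [0.4482, -0.1436, 0.226]
tool_rot: [0.0, -0.07, 0.998, -0.0]
contact_force: [1.0, -0.8, -3.1]
gripper_width: 0.335
grasp_force: 4.4
```

```bash
python3 tilt.py a17;python3 blobs.py raw_a17.png
python3 - <<'E'
from h import *
a=cv2.imread("raw_a17.png");b=bot.read_camera("top")[:,:,::-1]
cv2.imwrite("pics/s5.png",np.hstack([cv2.resize(a[170:350,250:450],None,fx=2.5,fy=2.5,interpolation=cv2.INTER_CUBIC),cv2.resize(b[180:280,380:480],(300,450),interpolation=cv2.INTER_CUBIC)]))
E
```

```text
a17 px [355. 290.] area 4208.5 rel y,z mm -135.2 -145.6 lip z 80.0 theta 38.6
[ 0.4482 -0.1435  0.226 ] [-0.3 -0.7 -3.4] [ 0.12  0.03 -0.02] 4.5 0.335
raw_a17.png [(296, [390, 197]), (100, [304, 226]), (322, [310, 247]), (186, [391, 294])]
```

The wrist force is down to the bare tray's weight (3.4 N), so all five pieces are off. Now I'll level the tray by closing the grip again, then carry it back.

send_rows(slide=[[0, 0, -2], [0, 0, -5], [0, 0, -8], [0, 0, -11], [0, 0, -13], [0, 0, -15], [0, 0, -15], [0, 0, -15]], roll=[0, 0, 0, 0, 0, 0, 0, 0], claw=[0.33, 0.32, 0.31, 0.3, 0.29, 0.28, 0.265, 0.25], force=120)

```text
t: 23.97
eef_pos: [0.4484, -0.1436, 0.2412]
tool_rot: [0.0, -0.07, 0.998, -0.0]
contact_force: [0.2, 0.5, -0.6]
gripper_width: 0.252
grasp_force: 0.0
```

send_rows(slide=[[0, 0, 0], [0, 0, 0], [0, 0, 0], [0, 0, 0], [0, 0, 0], [0, 0, 0], [0, 0, 0], [0, 0, 0]], roll=[0, 0, 0, 0, 0, 0, 0, 0], claw=[0.23, 0.21, 0.19, 0.17, 0.15, 0.1, 0, 0])

```text
t: 24.63
eef_pos: [0.4482, -0.1435, 0.2409]
tool_rot: [-0.0, -0.07, 0.998, 0.0]
contact_force: [0.4, -0.2, 0.3]
gripper_width: -0.001
grasp_force: 0.0
```

```bash
python3 tilt.py b1
```

```text
b1 px [352. 284.] area 2829.0 rel y,z mm -126.1 -148.2 lip z 93.0 theta 41.1
[ 0.4482 -0.1435  0.2409] [ 0.5 -0.  -0.2] [-0.03 -0.04  0.02] 0.0 -0.0
```

The gripper shut on nothing, so the tray slipped out. I'll look at where it is.

Run:
```python
from h import *
a=bot.read_camera("scene")[:,:,::-1];b=bot.read_camera("top")[:,:,::-1]
cv2.imwrite("top_b1.png",b)
cv2.imwrite("pics/s6.png",np.vstack([cv2.resize(a[150:350,240:460],(528,480) if 0 else (396,360),interpolation=cv2.INTER_CUBIC),cv2.resize(b[180:290,300:480],(393,240),interpolation=cv2.INTER_CUBIC)[:, :] if 0 else cv2.resize(b[180:290,300:480],(396,240),interpolation=cv2.INTER_CUBIC)]))
```

```text
(no output)
```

View pics/s6.png

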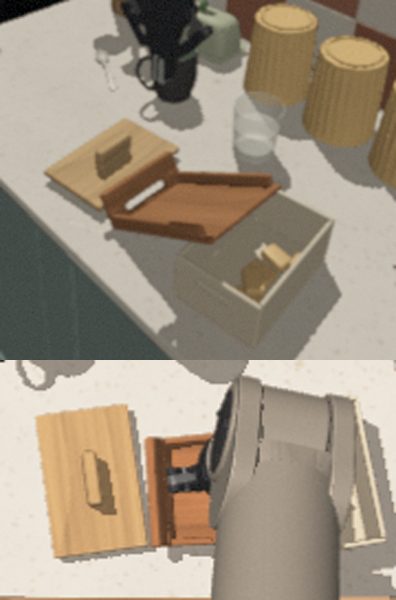

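The tray's rail end has come down on the worktop beside the lid, and the tray leans lip-up on the box's near rim. The shortbread is in the box (pieces at about (262,272) in the crop). I'll measure the rail from both views and pick it up again.

Run:
```python
from h import *
b=cv2.imread("top_b1.png");h=cv2.cvtColor(b,cv2.COLOR_BGR2HSV)
m=cv2.inRange(h,(5,115,30),(14,255,255));m[:,:355]=0;m[:,400:]=0;m[:195]=0;m[280:]=0
for v in (216,220,228,244,252,258,262,264,266): 
    print(v,np.flatnonzero(m[v]).tolist()[:3], h[v,364:382,2].tolist())
S=np.array([(297,255.6),(335.5,234.4)])
for z in(.045,.06): print(z,"scene",ray("scene",S,z).round(4).tolist(),"top",ray("top",[(371,264.5),(368,215)],z).round(4).tolist())
# lid & box recheck
m=((h[:,:,1]>85)&(h[:,:,1]<135)&(h[:,:,2]>150)&(h[:,:,0]>14)).astype(np.uint8);m[:,:310]=0;m[:,366:]=0;m[:190]=0;m[280:]=0
c=quad(m)[:,0];P=ray("top",c,.02)[:,:2]*1000;print("lid",cv2.minAreaRect(P.astype(np.float32)))
```

```text
216 [367, 368, 369] [237, 222, 206, 196, 194, 164, 121, 104, 109, 148, 146, 179, 192, 191, 190, 189, 186, 186]
220 [366, 367, 368] [224, 213, 196, 198, 196, 172, 121, 94, 93, 92, 94, 90, 91, 94, 96, 95, 96, 96]
228 [367, 368, 369] [169, 228, 202, 188, 196, 184, 133, 99, 92, 92, 94, 101, 104, 94, 150, 188, 196, 195]
244 [368, 369, 370] [157, 148, 153, 167, 186, 195, 184, 134, 101, 90, 90, 94, 101, 99, 98, 172, 191, 190]
252 [368, 369, 370] [217, 159, 149, 146, 181, 194, 192, 172, 117, 97, 91, 92, 99, 95, 103, 153, 184, 190]
258 [368, 369, 370] [217, 211, 151, 142, 171, 189, 196, 190, 132, 101, 94, 89, 106, 96, 91, 95, 164, 179]
262 [369, 370, 371] [221, 216, 172, 152, 158, 183, 195, 189, 150, 110, 93, 91, 131, 121, 162, 174, 179, 186]
264 [369, 370, 371] [224, 215, 192, 147, 146, 178, 189, 186, 148, 108, 88, 87, 100, 99, 157, 167, 167, 162]
266 [] [150, 150, 146, 150, 150, 147, 151, 225, 234, 235, 234, 235, 176, 148, 147, 148, 151, 152]
0.045 scene [[0.3929, -0.09, 0.045], [0.5277, -0.092, 0.045]] top [[0.38, -0.1017, 0.045], [0.5178, -0.095, 0.045]]
0.06 scene [[0.3832, -0.1026, 0.06], [0.5148, -0.1045, 0.06]] top [[0.3797, -0.1002, 0.06], [0.5159, -0.0935, 0.06]]
lid ((464.3489074707031, -20.605148315429688), (186.2095947265625, 120.49310302734375), 7.823179244995117)
```

send_rows(slide=[[-2, 12, 10], [-4, 26, 30], [-5, 38, 50], [-5, 38, 75], [-5, 38, 100], [-5, 38, 120], [-5, 38, 135], [-5, 38, 140]], roll=[1, 3, 5, 5, 5, 5, 5, 5], claw=[0.7, 0.7, 0.7, 0.7, 0.7, 0.7, 0.7, 0.7], force=20)

```text
t: 25.45
eef_pos: [0.4464, -0.105, 0.0989]
tool_rot: [-0.002, -0.026, 1.0, 0.0]
contact_force: [-0.8, 0.0, -0.3]
gripper_width: 0.697
grasp_force: 0.0
```

send_rows(slide=[[0, 0, 10], [0, 0, 20], [0, 0, 30], [0, 0, 40], [0, 0, 48], [0, 0, 55], [0, 0, 59], [0, 0, 60]], roll=[0, 0, 0, 0, 0, 0, 0, 0], claw=[0.7, 0.7, 0.7, 0.7, 0.7, 0.7, 0.7, 0.7])

```text
t: 26.12
eef_pos: [0.4474, -0.1052, 0.0402]
tool_rot: [-0.001, -0.026, 1.0, 0.0]
contact_force: [0.6, 0.3, -0.0]
gripper_width: 0.699
grasp_force: 0.0
```

send_rows(slide=[[0, 0, 0], [0, 0, 0], [0, 0, 0], [0, 0, 0], [0, 0, 0], [0, 0, 0], [0, 0, 0], [0, 0, 0]], roll=[0, 0, 0, 0, 0, 0, 0, 0], claw=[0.6, 0.56, 0.52, 0.49, 0.46, 0.44, 0.42, 0.4], force=20)

```text
t: 26.78
eef_pos: [0.4479, -0.105, 0.041]
tool_rot: [0.0, -0.026, 1.0, 0.0]
contact_force: [-0.3, 0.9, 0.9]
gripper_width: 0.399
grasp_force: 0.4
```

Run:
```python
from h import *
o,R=state();print(o['q'].round(3),o['eef_pos'],o['contact_force'],o['torque'],o['grasp_force'])
```

```text
[-0.015  0.431  0.131  2.21  -0.113  0.507  1.827] [ 0.4479113  -0.1050002   0.04101001] [-0.32876888  0.90682333  0.92914905] [ 0.17345291 -0.03008872 -0.01456653] 0.41442347690463066
```

send_rows(slide=[[0, 0, 0], [0, 0, 0], [0, 0, 0], [0, 0, 0], [0, 0, -1], [0, 0, -2], [0, 0, -3], [0, 0, -4]], roll=[0, 0, 0, 0, 0, 0, 0, 0], claw=[0.39, 0.38, 0.37, 0.36, 0.36, 0.36, 0.36, 0.36], force=20)

```text
t: 27.45
eef_pos: [0.4473, -0.1054, 0.0449]
tool_rot: [-0.0, -0.026, 1.0, -0.0]
contact_force: [-1.2, 2.5, -1.7]
gripper_width: 0.361
grasp_force: 1.1
```

Run:
```python
from h import *
o,R=state();print(o['eef_pos'],o['contact_force'],o['torque'],o['grasp_force'],o['gripper_width'])
```

```text
[ 0.44728581 -0.10542692  0.04486561] [-1.21086996  2.51824584 -1.69123342] [0.46009502 0.21140232 0.05015518] 1.0862841457128525 0.36113454021404484
```

send_rows(slide=[[0, 0, -1], [0, 0, -2], [0, 0, -4], [0, 0, -6], [0, 0, -8], [0, 0, -10], [0, 0, -12], [0, 0, -14]], roll=[0, 0, 0, 0, 0, 0, 0, 0], claw=[0.355, 0.35, 0.345, 0.34, 0.335, 0.33, 0.325, 0.32], force=20)

```text
t: 28.12
eef_pos: [0.4479, -0.1052, 0.0592]
tool_rot: [0.0, -0.026, 1.0, 0.0]
contact_force: [0.6, 2.2, -2.0]
gripper_width: 0.319
grasp_force: 1.2
```

Run:
```python
from h import *
o,R=state();print(o['eef_pos'],o['contact_force'],o['torque'],o['grasp_force'],o['gripper_width'])
```

```text
[ 0.44793213 -0.10515914  0.05920726] [ 0.59590371  2.24961341 -2.04345782] [0.55179706 0.04606401 0.04708427] 1.2373862229287624 0.318655429791531
```

send_rows(slide=[[0, 0, -2], [0, 0, -4], [0, 0, -6], [0, 0, -8], [0, 0, -10], [0, 0, -12], [0, 0, -14], [0, 0, -16]], roll=[0, 0, 0, 0, 0, 0, 0, 0], claw=[0.314, 0.308, 0.302, 0.296, 0.29, 0.284, 0.278, 0.272])

```text
t: 28.78
eef_pos: [0.4479, -0.1052, 0.0752]
tool_rot: [0.0, -0.026, 1.0, 0.0]
contact_force: [0.2, 1.9, -1.7]
gripper_width: 0.278
grasp_force: 1.2
```

```bash
python3 tilt.py b3
```

```text
b3 px [360. 291.] area 3394.5 rel y,z mm -199.6 26.9 lip z 102.0 theta -16.2
[ 0.4481 -0.1053  0.0754] [-0.6  2.1 -1.7] [ 0.5   0.12 -0.05] 1.1 0.272
```

send_rows(slide=[[0, 0, -2], [0, 0, -4], [0, 0, -6], [0, 0, -8], [0, 0, -10], [0, 0, -12], [0, 0, -14], [0, 0, -16]], roll=[0, 0, 0, 0, 0, 0, 0, 0], claw=[0.266, 0.26, 0.255, 0.25, 0.245, 0.24, 0.235, 0.23])

```text
t: 29.5
eef_pos: [0.4479, -0.1053, 0.0912]
tool_rot: [0.0, -0.026, 1.0, -0.0]
contact_force: [0.9, 1.9, -0.6]
gripper_width: 0.23
grasp_force: 0.7
```

```bash
python3 tilt.py b4
```

```text
b4 px [361. 293.] area 3683.0 rel y,z mm -202.7 7.2 lip z 99.0 theta -10.6
[ 0.4481 -0.1053  0.0915] [-0.4  2.6 -0.7] [0.4  0.08 0.03] 0.9 0.23
```

send_rows(slide=[[0, 0, 0], [0, 0, -2], [0, 0, -4], [0, 0, -6], [0, 0, -8], [0, 0, -10], [0, 0, -12], [0, 0, -14]], roll=[0, 0, 0, 0, 0, 0, 0, 0], claw=[0.222, 0.215, 0.209, 0.203, 0.197, 0.191, 0.186, 0.18], force=20)

```text
t: 30.22
eef_pos: [0.448, -0.1055, 0.1053]
tool_rot: [0.0, -0.026, 1.0, -0.0]
contact_force: [-0.5, 0.4, -0.3]
gripper_width: 0.183
grasp_force: 0.0
```

```bash
python3 tilt.py b5
```

```text
b5 px [349. 285.] area 2943.0 rel y,z mm -168.7 -9.7 lip z 96.0 theta -5.2
[ 0.4482 -0.1055  0.1056] [ 0.8 -0.9  0.6] [-0.02 -0.01 -0.02] 0.0 0.18
```

The grip was too loose and the rail slid out again, so I'll remeasure.

```bash
cat > rail.py <<'E'
from h import *
b=bot.read_camera("top")[:,:,::-1].copy();h=cv2.cvtColor(b,cv2.COLOR_BGR2HSV);cv2.imwrite("top_r.png",b)
m=cv2.inRange(h,(5,115,30),(14,255,255));m[:,:340]=0;m[:,400:]=0;m[:195]=0;m[280:]=0
r=[v for v in range(195,280) if m[v].sum()>255*4]
print("rows",r[0],r[-1])
for v in (r[0]+1,r[0]+4,(r[0]+r[-1])//2,r[-1]-6,r[-1]-1):
    u=np.flatnonzero(m[v]);print(v,u[:3].tolist(),h[v,u[0]-2:u[0]+12,2].tolist(),ray("top",[(u[0]+2,v)],.06)[0].round(4))
a=bot.read_camera("scene")[:,:,::-1].copy();cv2.imwrite("raw_r.png",a);h=cv2.cvtColor(a,cv2.COLOR_BGR2HSV)
m=cv2.inRange(h,(5,105,30),(14,255,255));m[:, :240]=0;m[:,430:]=0;m[:130]=0;m[330:]=0
c=quad(m)[:,0]
for n,k in dict(left=-c[:,0],topleft=-(c[:,0]+c[:,1]),top=-c[:,1],right=c[:,0],bot=c[:,1]).items(): print(n,c[np.argmax(k)])
E
python3 rail.py
```

```text
Traceback (most recent call last):
  File "rail.py", line 5, in <module>
    print("rows",r[0],r[-1])
                 ~^^^
IndexError: list index out of range
```

Run:
```python
from h import *
b=cv2.imread("top_r.png");a=bot.read_camera("scene")[:,:,::-1].copy();cv2.imwrite("raw_r.png",a)
cv2.imwrite("pics/s7.png",np.hstack([cv2.resize(a[160:340,250:450],(440,396),interpolation=cv2.INTER_CUBIC),cv2.resize(b[180:300,320:480],(352,264),interpolation=cv2.INTER_CUBIC)[:,:] if 0 else cv2.resize(b[180:300,320:480],(352,396),interpolation=cv2.INTER_CUBIC)]))
```

```text
(no output)
```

View pics/s7.png

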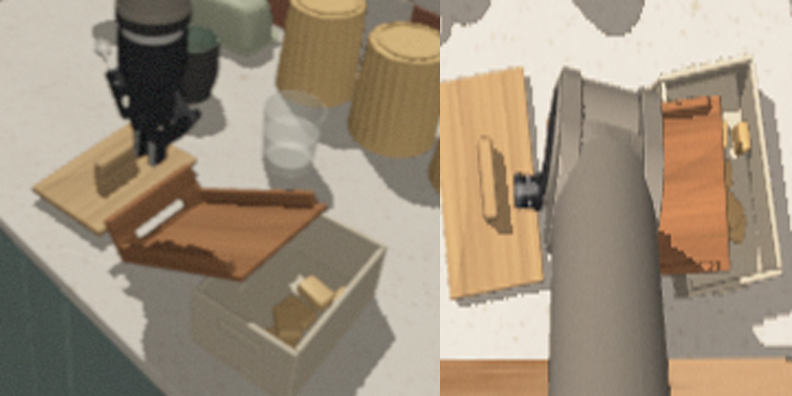

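No view is left, so I go on with numbers only. The tray leans as before, with its rail top corners at scene pixels (298.6,256.8) and (338.6,236.4), and the pieces are in the box.

Run:
```python
from h import *
for n,S in dict(old=[(297,255.6),(335.5,234.4)],new=[(298.6,256.8),(338.6,236.4)]).items(): print(n,ray("scene",S,.06).round(4).tolist())
def corners(f):
    h=cv2.cvtColor(cv2.imread(f),cv2.COLOR_BGR2HSV)
    m=cv2.inRange(h,(5,105,30),(14,255,255));m[:, :240]=0;m[:,430:]=0;m[:130]=0;m[330:]=0
    c=quad(m)[:,0];print(f,[c[np.argmax(k)].tolist() for k in (-c[:,0],-c[:,1],c[:,0],c[:,1])])
    L=c[np.argmin(c[:,0])]
for f in("raw_b1.png","raw_r.png"): corners(f)
```

```text
old [[0.3832, -0.1026, 0.06], [0.5148, -0.1045, 0.06]]
new [[0.3836, -0.1086, 0.06], [0.5155, -0.116, 0.06]]
raw_b1.png [[296, 257], [332, 235], [395, 254], [352, 284]]
raw_r.png [[298, 261], [333, 235], [397, 254], [358, 287]]
```

send_rows(slide=[[0, -4, 0], [0, -7, 0], [0, -7, 5], [0, -7, 20], [0, -7, 40], [0, -7, 54], [0, -7, 63], [0, -7, 66]], roll=[1, 2, 2, 2, 2, 2, 2, 2], claw=[0.72, 0.72, 0.72, 0.72, 0.72, 0.72, 0.72, 0.72], force=20)

```text
t: 31.03
eef_pos: [0.4472, -0.1122, 0.0374]
tool_rot: [-0.001, -0.008, 1.0, 0.0]
contact_force: [0.2, 0.5, -0.3]
gripper_width: 0.722
grasp_force: 0.0
```

send_rows(slide=[[0, 0, 0], [0, 0, 0], [0, 0, 0], [0, 0, 0], [0, 0, 0], [0, 0, 0], [0, 0, 0], [0, 0, 0]], roll=[0, 0, 0, 0, 0, 0, 0, 0], claw=[0.6, 0.52, 0.46, 0.42, 0.4, 0.38, 0.36, 0.34], force=20)

```text
t: 31.7
eef_pos: [0.4482, -0.1115, 0.0391]
tool_rot: [-0.0, -0.009, 1.0, 0.0]
contact_force: [-0.8, 2.6, -0.2]
gripper_width: 0.337
grasp_force: 1.4
```

Run:
```python
from h import *
o,R=state();print(o['eef_pos'],o['contact_force'],o['torque'],o['grasp_force'],o['gripper_width'])
```

```text
[ 0.44822418 -0.11149089  0.03905182] [-0.77038143  2.62442596 -0.16828457] [ 0.61342447 -0.03659893  0.011164  ] 1.3633045830647461 0.33745654693089766
```

send_rows(slide=[[0, 0, 0], [0, 0, 0], [0, 0, -1], [0, 0, -2], [0, 0, -3], [0, 0, -4], [0, 0, -5], [0, 0, -6]], roll=[0, 0, 0, 0, 0, 0, 0, 0], claw=[0.33, 0.32, 0.31, 0.3, 0.29, 0.28, 0.27, 0.26], force=20)

```text
t: 32.37
eef_pos: [0.4483, -0.1123, 0.045]
tool_rot: [0.0, -0.009, 1.0, -0.0]
contact_force: [0.0, 2.6, -1.9]
gripper_width: 0.26
grasp_force: 3.5
```

```bash
python3 tilt.py c1
python3 - <<'E'
from h import *
h=cv2.cvtColor(cv2.imread("raw_c1.png"),cv2.COLOR_BGR2HSV)
m=cv2.inRange(h,(5,105,30),(14,255,255));m[:, :240]=0;m[:,430:]=0;m[:130]=0;m[330:]=0
c=quad(m)[:,0];print([c[np.argmax(k)].tolist() for k in (-c[:,0],-c[:,1],c[:,0],c[:,1])])
E
```

```text
c1 px [360. 288.] area 2728.0 rel y,z mm -199.1 74.9 lip z 120.0 theta -29.2
[ 0.4484 -0.1123  0.0452] [ 0.3  2.5 -1.5] [0.48 0.03 0.04] 3.4 0.262
[[299, 262], [338, 239], [399, 255], [360, 288]]
```

send_rows(slide=[[0, 0, 0], [0, 0, 0], [0, 0, 0], [0, 0, -1], [0, 0, -2], [0, 0, -3], [0, 0, -4], [0, 0, -5]], roll=[0, 0, 0, 0, 0, 0, 0, 0], claw=[0.25, 0.24, 0.23, 0.22, 0.21, 0.2, 0.19, 0.18])

```text
t: 33.08
eef_pos: [0.4483, -0.1121, 0.0501]
tool_rot: [0.0, -0.009, 1.0, 0.0]
contact_force: [0.3, 4.2, -1.3]
gripper_width: 0.239
grasp_force: 18.0
```

```bash
python3 tilt.py c2
```

```text
c2 px [361. 289.] area 2849.0 rel y,z mm -202.1 69.3 lip z 120.0 theta -27.5
[ 0.4483 -0.1121  0.0502] [ 0.8  3.7 -0.6] [ 0.62 -0.02  0.1 ] 18.0 0.239
```

send_rows(slide=[[0, 0, -1], [0, 0, -3], [0, 0, -5], [0, 0, -7], [0, 0, -9], [0, 0, -11], [0, 0, -13], [0, 0, -15]], roll=[0, 0, 0, 0, 0, 0, 0, 0], claw=[0.15, 0.1, 0.1, 0.1, 0.1, 0.1, 0.1, 0.1])

```text
t: 33.8
eef_pos: [0.4483, -0.1123, 0.0652]
tool_rot: [0.0, -0.009, 1.0, -0.0]
contact_force: [0.2, 3.6, -1.1]
gripper_width: 0.214
grasp_force: 18.2
```

```bash
python3 tilt.py c3
```

```text
c3 px [362. 292.] area 3337.0 rel y,z mm -205.4 47.9 lip z 113.0 theta -21.7
[ 0.4484 -0.1123  0.0655] [ 0.1  3.7 -0.7] [ 0.5  -0.    0.06] 18.2 0.212
```

send_rows(slide=[[0, 0, -2], [0, 0, -4], [0, 0, -6], [0, 0, -8], [0, 0, -10], [0, 0, -12], [0, 0, -14], [0, 0, -16]], roll=[0, 0, 0, 0, 0, 0, 0, 0], claw=[0.1, 0.1, 0.1, 0.1, 0.1, 0.1, 0.1, 0.1])

```text
t: 34.52
eef_pos: [0.4482, -0.1123, 0.0812]
tool_rot: [0.0, -0.009, 1.0, -0.0]
contact_force: [0.7, 2.7, -0.5]
gripper_width: 0.194
grasp_force: 18.1
```

```bash
python3 tilt.py c4
```

```text
c4 px [363. 295.] area 3670.5 rel y,z mm -208.8 25.8 lip z 107.0 theta -15.6
[ 0.4484 -0.1124  0.0815] [-0.   2.3 -0.1] [ 0.47 -0.02  0.09] 18.1 0.197
```

send_rows(slide=[[0, 0, -2], [0, 0, -4], [0, 0, -6], [0, 0, -8], [0, 0, -10], [0, 0, -12], [0, 0, -14], [0, 0, -16]], roll=[0, 0, 0, 0, 0, 0, 0, 0], claw=[0.1, 0.1, 0.1, 0.1, 0.1, 0.1, 0.1, 0.1])

```text
t: 35.23
eef_pos: [0.4481, -0.1124, 0.0971]
tool_rot: [-0.0, -0.009, 1.0, -0.0]
contact_force: [0.8, 0.1, -1.4]
gripper_width: 0.175
grasp_force: 18.2
```

send_rows(slide=[[0, 0, -2], [0, 0, -4], [0, 0, -6], [0, 0, -8], [0, 0, -10], [0, 0, -12], [0, 0, -14], [0, 0, -16]], roll=[0, 0, 0, 0, 0, 0, 0, 0], claw=[0.1, 0.1, 0.1, 0.1, 0.1, 0.05, 0, 0])

```text
t: 35.9
eef_pos: [0.4481, -0.1122, 0.1131]
tool_rot: [-0.0, -0.009, 1.0, 0.0]
contact_force: [0.5, 0.2, -2.1]
gripper_width: 0.165
grasp_force: 18.8
```

```bash
python3 tilt.py c5
```

```text
c5 px [361. 300.] area 4194.5 rel y,z mm -205.5 -24.7 lip z 89.0 theta -1.7
[ 0.4483 -0.1122  0.1134] [ 1.6  0.1 -1.5] [-0.1   0.09  0.01] 18.9 0.16
```

send_rows(slide=[[0, 0, 0], [0, 0, 0], [0, 0, 0], [0, 0, 0], [0, 0, 0], [0, 0, 0], [0, 0, 0], [0, 0, 0]], roll=[0, 0, 0, 0, 0, 0, 0, 0], claw=[0, 0, 0, 0, 0, 0, 0, 0], force=120)

```text
t: 36.62
eef_pos: [0.4484, -0.1121, 0.113]
tool_rot: [0.0, -0.009, 1.0, 0.0]
contact_force: [0.5, 1.6, -0.4]
gripper_width: 0.121
grasp_force: 117.9
```

send_rows(slide=[[0, 0, -1], [0, 0, -3], [0, 0, -6], [0, 0, -9], [0, 0, -12], [0, 0, -14], [0, 0, -15], [0, 0, -15]], roll=[0, 0, 0, 0, 0, 0, 0, 0], claw=[0, 0, 0, 0, 0, 0, 0, 0])

```text
t: 37.28
eef_pos: [0.4484, -0.1122, 0.1282]
tool_rot: [0.0, -0.009, 1.0, 0.0]
contact_force: [0.9, 0.1, -3.9]
gripper_width: 0.119
grasp_force: 117.1
```

```bash
python3 tilt.py c6
```

```text
c6 px [360. 296.] area 4307.0 rel y,z mm -201.8 -30.1 lip z 98.0 theta -0.1
[ 0.4482 -0.1122  0.128 ] [-1.1  0.5 -3. ] [0.22 0.01 0.03] 117.1 0.119
```

The tray is level and firmly held again. I'll carry it back to its place.

send_rows(slide=[[0, 5, -4], [0, 16, -8], [0, 33, -10], [1, 56, -10], [1, 84, -10], [2, 114, -10], [3, 146, -10], [3, 178, -10]], roll=[0, 0, 0, 0, 0, 0, 0, 0], claw=[0, 0, 0, 0, 0, 0, 0, 0])

```text
t: 38.0
eef_pos: [0.4417, 0.0673, 0.1382]
tool_rot: [0.0, -0.008, 1.0, 0.0]
contact_force: [0.4, 0.6, -3.3]
gripper_width: 0.122
grasp_force: 117.0
```

send_rows(slide=[[1, 32, 0], [1, 64, 0], [2, 96, 0], [3, 128, 0], [3, 160, 0], [4, 188, 0], [4, 212, 0], [5, 232, 0]], roll=[0, 0, 0, 0, 0, 0, 0, 0], claw=[0, 0, 0, 0, 0, 0, 0, 0])

```text
t: 38.67
eef_pos: [0.4326, 0.3005, 0.1382]
tool_rot: [0.0, -0.01, 1.0, 0.001]
contact_force: [0.6, -0.3, -3.4]
gripper_width: 0.121
grasp_force: 117.0
```

send_rows(slide=[[0, 14, 2], [0, 22, 8], [0, 26, 18], [0, 27, 32], [0, 27, 48], [0, 27, 64], [0, 27, 78], [0, 27, 88]], roll=[0, 0, 0, 0, 0, 0, 0, 0], claw=[0, 0, 0, 0, 0, 0, 0, 0])

```text
t: 39.33
eef_pos: [0.4329, 0.3225, 0.048]
tool_rot: [-0.0, -0.008, 1.0, -0.001]
contact_force: [11.9, 1.7, 19.1]
gripper_width: 0.116
grasp_force: 120.9
```

Run:
```python
from h import *
o,R=state();print(o['eef_pos'],o['contact_force'],o['torque'],o['grasp_force'],o['gripper_width'])
b=bot.read_camera("top")[:,:,::-1].copy();cv2.imwrite("top_d.png",b);h=cv2.cvtColor(b,cv2.COLOR_BGR2HSV)
m=cv2.inRange(h,(14,78,120),(27,255,255));m[:,:415]=0;m[:,480:]=0;m[:195]=0;m[275:]=0
n,_,s,c=cv2.connectedComponentsWithStats(m)
print([(s[i].tolist(),c[i].round(1).tolist()) for i in range(1,n) if s[i,4]>8])
# box rim corners from bright rim: contrast lines
print(np.where(h[:,:,1]<60,1,0)[195:275:6,415:482].shape)
```

```text
[0.43288515 0.32252452 0.04803322] [11.92439423  1.6753686  19.05567086] [ 0.52802689 -1.9257841   0.12572886] 120.89268698589876 0.11551708774382934
[([437, 216, 14, 10, 129], [443.6, 220.3]), ([452, 217, 10, 10, 70], [456.5, 221.3]), ([439, 228, 20, 26, 326], [448.6, 239.9])]
(14, 67)
```

The tray touched down early with a sideways moment, so it may be rolled in the grip. I'll check its roll numerically.

Run:
```python
from h import *
a=bot.read_camera("scene")[:,:,::-1].copy();cv2.imwrite("raw_d.png",a);h=cv2.cvtColor(a,cv2.COLOR_BGR2HSV)
m=cv2.inRange(h,(5,105,30),(14,255,255));m[:,:195]=0;m[:,300:]=0;m[:165]=0;m[245:]=0
c=quad(m);p=cv2.approxPolyDP(c,2.2,True)[:,0]
o,R=state();t=o["eef_pos"];n=R[:,1]
T=bot.camera_model("scene")["camera_from_world"];cam=-T[:3,:3].T@T[:3,3]
for q in p:
    d=ray("scene",[q.astype(float)],0.)[0]-cam
    f=lambda off:cam+d*((t+n*off-cam)@n)/(d@n)
    print(q,"rail plane",(f(0)*1e3).round(),"lip plane",(f(-.203)*1e3).round())
print(o["eef_pos"],o["contact_force"],o["torque"])
```

```text
[211 189] rail plane [366. 322.  55.] lip plane [281. 118. 192.]
[215 202] rail plane [372. 322.   2.] lip plane [286. 118. 150.]
[247 227] rail plane [ 479.  323. -161.] lip plane [371. 119.  22.]
[282 209] rail plane [ 643.  326. -156.] lip plane [500. 121.  26.]
[279 202] rail plane [ 630.  326. -116.] lip plane [490. 121.  57.]
[250 186] rail plane [510. 324.   7.] lip plane [395. 120. 154.]
[246 176] rail plane [498. 324.  53.] lip plane [386. 120. 190.]
[235 179] rail plane [455. 323.  58.] lip plane [352. 119. 194.]
[233 186] rail plane [445. 323.  34.] lip plane [344. 119. 175.]
[228 187] rail plane [426. 323.  38.] lip plane [329. 119. 178.]
[226 183] rail plane [421. 323.  56.] lip plane [325. 119. 192.]
[0.4328044  0.32304131 0.04871917] [-1.31883533 -0.99647717 -0.30958864] [-0.07152791  0.38623455  0.06277411]
```

The tray is flat on the worktop: the rail-top ends are at about 55 and 53 mm, and the side rails at the lip at about 22 and 26 mm. The force is near zero, so I'll release it and go to the lid.

send_rows(slide=[[0, 0, 0], [0, 0, 0], [0, 0, 0], [0, 0, 0], [0, 0, 0], [0, 0, 0], [0, 0, -5], [0, 0, -15]], roll=[0, 0, 0, 0, 0, 0, 0, 0], claw=[0.1, 0.14, 0.18, 0.3, 0.4, 0.45, 0.45, 0.45])

```text
t: 40.1
eef_pos: [0.4321, 0.3242, 0.0647]
tool_rot: [-0.001, -0.009, 1.0, -0.001]
contact_force: [-0.6, 0.8, -0.3]
gripper_width: 0.452
grasp_force: 0.0
```

send_rows(slide=[[0, 0, -20], [0, 0, -45], [0, 0, -70], [0, 0, -85], [0, 0, -85], [0, 0, -85], [0, 0, -85], [0, 0, -85]], roll=[0, 0, 0, 0, 0, 0, 0, 0], claw=[0.45, 0.45, 0.45, 0.45, 0.45, 0.45, 0.45, 0.45])

```text
t: 40.77
eef_pos: [0.432, 0.3241, 0.1491]
tool_rot: [-0.001, -0.009, 1.0, -0.001]
contact_force: [0.6, -0.0, -0.1]
gripper_width: 0.451
grasp_force: 0.0
```

Run:
```python
from h import *
o,R=state();print(o['eef_pos'],o['tool_rot'],o['contact_force'])
b=bot.read_camera("top")[:,:,::-1].copy();cv2.imwrite("top_e.png",b);h=cv2.cvtColor(b,cv2.COLOR_BGR2HSV)
# compare to start picture: moved pixels around box, lid, bystanders
d=np.abs(b.astype(int)-cv2.imread("pics/top0.png")).max(2)
for n,(x0,x1,y0,y1) in dict(box=(412,485,192,280),lid=(312,372,196,276),mug=(290,330,138,190),glass=(364,402,142,182),spoon=(236,288,158,194),look=(172,204,215,268)).items(): print(n,(d[y0:y1,x0:x1]>40).sum())
# box rim: lines on brightness of rim in both images
for f in("pics/top0.png","top_e.png"):
    g=cv2.cvtColor(cv2.imread(f),cv2.COLOR_BGR2GRAY).astype(float)
    # for fixed rows near/far wall rim peaks
    out=[]
    for v in(210,220,230,240,250,260): out.append([v,g[v,414:432].astype(int).tolist()])
    for r in out[1:5:2]: print(f,r)
m=cv2.inRange(h,(14,85,120),(27,255,255));m[:,:310]=0;m[:,372:]=0;m[:196]=0;m[276:]=0
P=ray("top",quad(m)[:,0],.02)[:,:2]*1000;print("lid",cv2.minAreaRect(P.astype(np.float32)))
```

```text
[0.43203352 0.32410382 0.14910959] [-6.85762540e-04 -8.68556162e-03  9.99961873e-01 -5.86029179e-04] [ 0.56228569 -0.0104263  -0.07137006]
box 591
lid 0
mug 0
glass 0
spoon 0
look 1527
pics/top0.png [220, [229, 228, 229, 183, 139, 137, 140, 138, 140, 192, 226, 138, 135, 136, 133, 136, 133, 137]]
pics/top0.png [240, [229, 229, 228, 229, 227, 228, 227, 142, 135, 136, 136, 135, 137, 209, 220, 108, 134, 138]]
top_e.png [220, [231, 232, 233, 188, 145, 141, 141, 142, 143, 197, 230, 142, 140, 139, 137, 140, 140, 139]]
top_e.png [240, [232, 234, 233, 233, 231, 230, 231, 146, 138, 138, 139, 143, 144, 215, 221, 113, 139, 138]]
lid ((464.3500671386719, -20.58014678955078), (186.05628967285156, 120.60079956054688), 7.896726131439209)
```

The box, lid and bystanders have not moved. I'll measure the box mouth more exactly for the lid.

Run:
```python
from h import *
b=(cv2.imread("top_e.png").astype(float)+cv2.imread("pics/top0.png"))/2
g=b.max(2);h=cv2.cvtColor(b.astype(np.uint8),cv2.COLOR_BGR2HSV)
def line(u0,v0,u1,v1,vs):
    out=[]
    for v in vs:
        u=u0+(u1-u0)*(v-v0)/(v1-v0);a=int(round(u))-3;w=g[v,a:a+7]
        w=np.clip(w-(w.min()+np.median(w))/2-20,0,None);out.append(((w*np.arange(a,a+7)).sum()/w.sum(),v))
    return np.array(out)
N=line(421.2,204.5,433.5,268.5,range(210,264,3));F=line(460.6,198,474.3,261.5,range(204,258,3))
for n,L in(("near",N),("far",F)):
    P=ray("top",L,.08)[:,:2]*1000;k=np.polyfit(P[:,0],P[:,1],1);r=P[:,1]-np.polyval(k,P[:,0]);print(n,"y@466",np.polyval(k,466).round(2),"ang",np.degrees(np.arctan(k[0])).round(2),"res",r.std().round(2))
for u in(434,442,450): print("top",u,h[194:210,u,1].tolist(),g[194:210,u].astype(int).tolist())
for u in(440,450,460): print("bot",u,h[256:274,u,1].tolist(),g[256:274,u].astype(int).tolist())
```

```text
near y@466 -249.45 ang 9.33 res 0.27
far y@466 -365.08 ang 8.56 res 0.77
top 434 [21, 21, 19, 20, 19, 35, 49, 46, 56, 53, 53, 53, 52, 53, 52, 52] [236, 236, 236, 237, 236, 213, 224, 231, 154, 105, 101, 121, 142, 148, 148, 148]
top 442 [19, 22, 22, 20, 35, 41, 51, 52, 50, 53, 54, 54, 54, 56, 54, 54] [236, 237, 237, 237, 229, 228, 221, 132, 102, 101, 141, 146, 147, 146, 146, 147]
top 450 [22, 19, 19, 21, 39, 57, 55, 48, 54, 55, 54, 56, 54, 54, 54, 56] [236, 236, 236, 234, 234, 213, 126, 100, 113, 139, 147, 146, 146, 146, 146, 147]
bot 440 [46, 45, 45, 53, 53, 56, 56, 56, 53, 54, 55, 47, 57, 39, 37, 33, 34, 33] [233, 232, 231, 172, 172, 174, 173, 173, 148, 146, 143, 229, 206, 130, 145, 146, 150, 147]
bot 450 [43, 44, 44, 45, 46, 44, 45, 45, 51, 58, 51, 54, 45, 33, 33, 34, 34, 34] [232, 232, 233, 232, 232, 232, 232, 233, 223, 197, 224, 136, 147, 149, 149, 149, 149, 151]
bot 460 [44, 46, 45, 47, 46, 45, 50, 56, 48, 58, 50, 35, 34, 34, 33, 34, 32, 31] [232, 232, 232, 233, 231, 232, 225, 165, 229, 192, 143, 139, 150, 149, 149, 149, 150, 149]
```

Run:
```python
from h import *
P=ray("top",[(446,199.0),(440,267.45),(450,265.9),(460,264.4)],.08)[:,:2]*1000;print(P.round(1))
a=np.radians(9.1);ex=np.array([np.cos(a),np.sin(a)]);c=np.array([466,-307.3])
s=(P-c)@ex;print(s.round(1), "centre shift",((s[0]+s[1:].mean())/2).round(2))
o,R=state();t=np.array([.4650,-.0200,.13]);print("to lid (tool, mm)",((t-o['eef_pos'])@R*1000).round(1))
```

```text
[[ 558.4 -307.2]
 [ 371.6 -284.1]
 [ 375.8 -311.4]
 [ 379.8 -338.7]]
[ 91.3 -89.5 -89.8 -90.1] centre shift 0.74
to lid (tool, mm) [ -27.  -344.6   19.4]
```

send_rows(slide=[[-3, -38, 0], [-6, -78, 0], [-9, -118, 0], [-12, -158, 0], [-16, -198, 2], [-19, -238, 5], [-22, -278, 10], [-25, -316, 15]], roll=[-1, -2, -3, -4, -5, -6, -7, -7], claw=[0.5, 0.5, 0.5, 0.5, 0.5, 0.5, 0.5, 0.5])

```text
t: 41.48
eef_pos: [0.4626, 0.0068, 0.1343]
tool_rot: [-0.0, -0.07, 0.998, -0.0]
contact_force: [0.9, -0.3, -1.0]
gripper_width: 0.499
grasp_force: 0.0
```

Run:
```python
from h import *
o,R=state();t=np.array([.4650,-.0203,.027]);print("to lid (tool, mm)",((t-o['eef_pos'])@R*1000).round(1),"yaw",np.degrees(np.arctan2(R[1,1],R[0,1])).round(2),o['joint_vel'].round(2))
```

```text
to lid (tool, mm) [  1.3 -27.2 107.3] yaw 98.03 [ 0.78  0.14  0.24  0.01 -0.11 -0.14  1.07]
```

send_rows(slide=[[1, -15, 5], [1, -24, 20], [1.5, -29, 45], [1.5, -29, 70], [1.5, -29, 90], [1.5, -29, 103], [1.5, -29, 107], [1.5, -29, 107]], roll=[0, 0, 0, 0, 0, 0, 0, 0], claw=[0.5, 0.5, 0.5, 0.5, 0.5, 0.5, 0.5, 0.5], force=120)

```text
t: 42.15
eef_pos: [0.4644, -0.0199, 0.0266]
tool_rot: [-0.002, -0.07, 0.998, -0.0]
contact_force: [-0.2, 0.1, -0.4]
gripper_width: 0.503
grasp_force: 0.0
```

```bash
cat > lid.py <<'E'
from h import *
import sys
o,R=state();print("tcp",o['eef_pos'].round(4),"yaw",np.degrees(np.arctan2(R[1,1],R[0,1])).round(2),o['contact_force'].round(1),o['gripper_width'])
b=bot.read_camera("top")[:,:,::-1].copy();cv2.imwrite(sys.argv[1],b)
E
python3 lid.py lid_a.png
```

```text
tcp [ 0.4644 -0.0199  0.0266] yaw 97.99 [-0.2  0.1 -0.4] 0.502989886203903
```

send_rows(slide=[[0, 0, 0], [0, 0, 0], [0, 0, 0], [0, 0, 0], [0, 0, 0], [0, 0, 0], [0, 0, 0], [0, 0, 0]], roll=[0, 0, 0, 0, 0, 0, 0, 0], claw=[0.35, 0.25, 0.2, 0.1, 0, 0, 0, 0])

```text
t: 42.87
eef_pos: [0.4664, -0.0198, 0.0292]
tool_rot: [0.001, -0.069, 0.998, 0.0]
contact_force: [-2.0, 0.0, 8.6]
gripper_width: 0.189
grasp_force: 117.2
```

```bash
python3 lid.py lid_b.png
python3 - <<'E'
from h import *
def edges(f):
    h=cv2.cvtColor(cv2.imread(f),cv2.COLOR_BGR2HSV);s=h[:,:,1].astype(float)
    L=[];Rr=[]
    for v in range(210,266,4):
        w=s[v,312:332];i=np.flatnonzero(w>70)
        L.append(None if len(i)==0 else 312+i[0]-(w[i[0]]-70)/max(w[i[0]]-w[i[0]-1],1))
        w=s[v,352:376];i=np.flatnonzero(w>70);Rr.append(None if len(i)==0 or i[-1]>22 else 352+i[-1]+(w[i[-1]]-70)/max(w[i[-1]]-w[i[-1]+1],1))
    f=lambda q:[None if x is None else round(float(x),2) for x in q]
    return f(L),f(Rr)
for f in("top_e.png","lid_a.png","lid_b.png"): print(f,*edges(f),sep="\n ")
E
```

```text
tcp [ 0.4664 -0.0198  0.0292] yaw 97.97 [-2.   0.   8.6] 0.18908367565769166
top_e.png
 [316.2, 316.67, 317.45, 317.91, 318.5, 318.92, 319.44, 319.96, 320.47, 320.96, 321.45, 322.23, 322.65, 323.19]
 [359.14, 359.72, 360.36, 360.88, 361.41, 362.05, 362.63, 363.33, 363.76, 364.37, 365.03, 365.53, 366.38, 366.68]
lid_a.png
 [316.2, 316.68, 317.45, 317.96, 318.49, 319.15, None, None, 320.46, 320.98, 321.46, 322.2, 322.69, 323.21]
 [None, None, None, None, None, None, None, None, None, None, None, None, None, None]
lid_b.png
 [316.21, 316.65, 317.47, 317.91, 318.41, 319.38, None, None, 320.45, 321.0, 321.43, 322.18, 322.64, 323.19]
 [None, None, None, None, None, None, None, None, None, None, None, None, None, None]
```

The lid did not shift when gripped. I'll refine its pose from both long edges and lift it.

Run:
```python
from h import *
v=np.arange(210,266,4)
L=[316.2, 316.67, 317.45, 317.91, 318.5, 318.92, 319.44, 319.96, 320.47, 320.96, 321.45, 322.23, 322.65, 323.19]
Rr=[359.14, 359.72, 360.36, 360.88, 361.41, 362.05, 362.63, 363.33, 363.76, 364.37, 365.03, 365.53, 366.38, 366.68]
for e in(L,Rr):
    P=ray("top",np.c_[e,v],.02)[:,:2]*1000;k=np.polyfit(P[:,0],P[:,1],1);print(np.polyval(k,464.35).round(2),np.degrees(np.arctan(k[0])).round(2))
h=cv2.cvtColor(cv2.imread("top_e.png"),cv2.COLOR_BGR2HSV)
s=h[:,:,1].astype(float)
T=[];B=[]
for u in range(324,354,3):
    w=s[195:215,u];i=np.flatnonzero(w>70)[0];T.append((u,195+i-(w[i]-70)/(w[i]-w[i-1])))
for u in range(330,362,3):
    w=s[255:280,u];i=np.flatnonzero(w>70)[-1];B.append((u,255+i+(w[i]-70)/(w[i]-w[i+1])))
a=np.radians(8);ex=np.array([np.cos(a),np.sin(a)])
for n,q in(("T",T),("B",B)):
    P=ray("top",q,.02)[:,:2]*1000;s_=(P-[464.35,-20.6])@ex;print(n,s_.mean().round(2),s_.std().round(2))
```

```text
40.83 7.8
-81.95 7.83
T 93.68 0.17
B -93.79 0.22
```

send_rows(slide=[[0, 0, -4], [0, 0, -14], [0, 0, -30], [0, 0, -50], [0, 0, -70], [0, 0, -90], [0, 0, -105], [0, 0, -112]], roll=[0, 0, 0, 0, 0, 0, 0, 0], claw=[0, 0, 0, 0, 0, 0, 0, 0])

```text
t: 43.58
eef_pos: [0.4665, -0.0199, 0.1425]
tool_rot: [0.002, -0.07, 0.998, 0.0]
contact_force: [-0.8, 0.8, -2.4]
gripper_width: 0.187
grasp_force: 117.2
```

send_rows(slide=[[0.5, -4, 0], [2, -14, 0], [4, -30, 0], [7, -52, 0], [10, -77, 0], [13.5, -102, 0], [17, -127, 0], [20, -152, 0]], roll=[0, 0, -0.3, -0.6, -0.9, -1.25, -1.25, -1.25], claw=[0, 0, 0, 0, 0, 0, 0, 0])

```text
t: 44.25
eef_pos: [0.4653, -0.1752, 0.1385]
tool_rot: [-0.001, -0.08, 0.997, 0.0]
contact_force: [-0.2, 0.3, -3.4]
gripper_width: 0.178
grasp_force: 117.4
```

Run:
```python
from h import *
o,R=state();t=np.array([.4687,-.3064,.1425]);print(((t-o['eef_pos'])@R*1000).round(1),"yaw",np.degrees(np.arctan2(R[1,1],R[0,1])).round(2),o['joint_vel'].round(2))
```

```text
[  17.7 -130.1   -4. ] yaw 99.21 [ 0.51  0.17  0.12 -0.23 -0.09  0.07  0.67]
```

send_rows(slide=[[2, -22, 0], [5, -44, 0], [7, -66, 0], [10, -87, 0], [12, -105, 0], [13, -119, 0], [14, -127, 0], [14.5, -130, 0]], roll=[0, 0, 0, 0, 0, 0, 0, 0], claw=[0, 0, 0, 0, 0, 0, 0, 0])

```text
t: 44.92
eef_pos: [0.4721, -0.3057, 0.1387]
tool_rot: [-0.001, -0.079, 0.997, 0.0]
contact_force: [1.0, 0.1, -2.7]
gripper_width: 0.183
grasp_force: 117.4
```

send_rows(slide=[[0, 0, 0], [0, 0, 0], [0, 0, 0], [0, 0, 0], [0, 0, 0], [0, 0, 0], [0, 0, 0], [0, 0, 0]], roll=[0, 0, 0, 0, 0, 0, 0, 0], claw=[0, 0, 0, 0, 0, 0, 0, 0])

```text
t: 45.58
eef_pos: [0.4736, -0.3036, 0.14]
tool_rot: [0.0, -0.081, 0.997, 0.0]
contact_force: [0.3, 0.3, -2.9]
gripper_width: 0.184
grasp_force: 117.4
```

Run:
```python
from h import *
o,R=state();t=np.array([.4687,-.3064,.1425]);print(o['eef_pos'],((t-o['eef_pos'])@R*1000).round(1),"yaw",np.degrees(np.arctan2(R[1,1],R[0,1])).round(2),o['contact_force'],o['torque'])
```

```text
[ 0.47362063 -0.30364019  0.14000601] [ 5.3 -1.9 -2.5] yaw 99.25 [ 0.27341762  0.30882714 -2.90534949] [0.00394983 0.00979229 0.01434769]
```

send_rows(slide=[[2, -1, 2], [4, -1.5, 6], [5.3, -1.9, 11], [5.3, -1.9, 16], [5.3, -1.9, 20], [5.3, -1.9, 23], [5.3, -1.9, 25], [5.3, -1.9, 25]], roll=[0, 0, 0, 0, 0, 0, 0, 0], claw=[0, 0, 0, 0, 0, 0, 0, 0])

```text
t: 46.25
eef_pos: [0.4684, -0.3063, 0.1143]
tool_rot: [-0.0, -0.081, 0.997, 0.0]
contact_force: [0.0, 0.8, -2.5]
gripper_width: 0.186
grasp_force: 117.4
```

Run:
```python
from h import *
o,R=state();t=np.array([.4687,-.3064,.0992]);print(o['eef_pos'],((t-o['eef_pos'])@R*1000).round(1),"yaw",np.degrees(np.arctan2(R[1,1],R[0,1])).round(2),o['contact_force'],o['torque'])
```

```text
[ 0.46841899 -0.30631936  0.11432535] [-0.3 -0.1 15.1] yaw 99.24 [ 8.97223407e-04  8.19617544e-01 -2.49911953e+00] [ 0.04519825  0.00278314 -0.02847926]
```

Aligned to 0.3 mm. I'll lower it gently toward the seal, about 9 mm.

send_rows(slide=[[0, 0, 1], [0, 0, 2], [0, 0, 3.5], [0, 0, 5], [0, 0, 6], [0, 0, 7], [0, 0, 8], [0, 0, 8]], roll=[0, 0, 0, 0, 0, 0, 0, 0], claw=[0, 0, 0, 0, 0, 0, 0, 0])

```text
t: 46.92
eef_pos: [0.4687, -0.3067, 0.1069]
tool_rot: [0.0, -0.08, 0.997, -0.0]
contact_force: [0.7, -0.8, -2.9]
gripper_width: 0.188
grasp_force: 117.5
```

Run:
```python
from h import *
o,R=state();print(o['eef_pos'],o['contact_force'],o['torque'])
```

```text
[ 0.46869019 -0.30670841  0.10688572] [ 0.73026722 -0.79132098 -2.8801609 ] [-0.07540187 -0.00161372  0.03125056]
```

send_rows(slide=[[0, 0, 1], [0, 0, 2], [0, 0, 3], [0, 0, 4], [0, 0, 5], [0, 0, 6], [0, 0, 7], [0, 0, 7]], roll=[0, 0, 0, 0, 0, 0, 0, 0], claw=[0, 0, 0, 0, 0, 0, 0, 0])

```text
t: 47.58
eef_pos: [0.4689, -0.3068, 0.0998]
tool_rot: [0.0, -0.08, 0.997, -0.0]
contact_force: [1.3, -1.7, -1.7]
gripper_width: 0.184
grasp_force: 117.5
```

Run:
```python
from h import *
o,R=state();print(o['eef_pos'],o['contact_force'],o['torque'])
```

```text
[ 0.46885006 -0.30679567  0.09979357] [ 1.28254645 -1.70902981 -1.6839775 ] [-0.49497959 -0.41412064 -0.04209535]
```

send_rows(slide=[[0, 0, 0.5], [0, 0, 1], [0, 0, 1.5], [0, 0, 2], [0, 0, 2.5], [0, 0, 3], [0, 0, 3], [0, 0, 3]], roll=[0, 0, 0, 0, 0, 0, 0, 0], claw=[0, 0, 0, 0, 0, 0, 0, 0])

```text
t: 48.25
eef_pos: [0.4689, -0.3069, 0.0992]
tool_rot: [0.001, -0.08, 0.997, -0.0]
contact_force: [-5.6, 2.2, 20.2]
gripper_width: 0.188
grasp_force: 120.9
```

Run:
```python
from h import *
o,R=state();print(o['eef_pos'],o['contact_force'],o['torque'])
```

```text
[ 0.46886895 -0.30685933  0.09916097] [-5.63361938  2.20974209 20.20737139] [0.38651843 1.10050063 0.03227254]
```

Home height is reached with 20 N. I'll press a little more, then release and press evenly on the handle top.

send_rows(slide=[[0, 0, 0.5], [0, 0, 1], [0, 0, 1], [0, 0, 1], [0, 0, 0], [0, 0, -1], [0, 0, -2], [0, 0, -2]], roll=[0, 0, 0, 0, 0, 0, 0, 0], claw=[0, 0, 0, 0, 0, 0, 0, 0])

```text
t: 48.92
eef_pos: [0.4688, -0.3067, 0.0992]
tool_rot: [0.0, -0.08, 0.997, -0.0]
contact_force: [0.1, -1.8, 4.5]
gripper_width: 0.184
grasp_force: 118.5
```

send_rows(slide=[[0, 0, 0], [0, 0, 0], [0, 0, 0], [0, 0, 0], [0, 0, 0], [0, 0, -5], [0, 0, -25], [0, 0, -50]], roll=[0, 0, 0, 0, 0, 0, 0, 0], claw=[0.15, 0.2, 0.3, 0.45, 0.5, 0.5, 0.5, 0.5])

```text
t: 49.58
eef_pos: [0.4672, -0.3054, 0.1479]
tool_rot: [-0.002, -0.081, 0.997, 0.001]
contact_force: [1.0, 0.1, 0.6]
gripper_width: 0.499
grasp_force: 0.0
```

send_rows(slide=[[-10, 0, -3], [-22, 0, -3], [-25, 0, -3], [-25, 0, 0], [-25, 0, 5], [-25, 0, 10], [-25, 0, 14], [-25, 0, 17]], roll=[0, 0, 0, 0, 0, 0, 0, 0], claw=[0, 0, 0, 0, 0, 0, 0, 0])

```text
t: 50.25
eef_pos: [0.4923, -0.3024, 0.1306]
tool_rot: [-0.001, -0.08, 0.997, 0.0]
contact_force: [0.9, 0.3, -0.1]
gripper_width: -0.001
grasp_force: 0.0
```

Run:
```python
from h import *
o,R=state();print(o['eef_pos'],o['contact_force'],o['torque'],o['gripper_width'])
```

```text
[ 0.49231229 -0.30238814  0.13059549] [ 0.92057863  0.32821793 -0.06183678] [ 0.02726253 -0.048441   -0.05460386] -0.0013414101562393937
```

send_rows(slide=[[0, 0, 2], [0, 0, 4], [0, 0, 5.5], [0, 0, 6.5], [0, 0, 7.5], [0, 0, 8.5], [0, 0, 9], [0, 0, 9]], roll=[0, 0, 0, 0, 0, 0, 0, 0], claw=[0, 0, 0, 0, 0, 0, 0, 0])

```text
t: 50.92
eef_pos: [0.4934, -0.3026, 0.1241]
tool_rot: [0.0, -0.08, 0.997, 0.0]
contact_force: [-3.1, 1.8, 9.6]
gripper_width: 0.0
grasp_force: 4.6
```

send_rows(slide=[[0, 0, -5], [10, 0, -15], [30, 0, -15], [48, 0, -15], [48, 0, -10], [48, 0, -5], [48, 0, -2], [48, 0, 0]], roll=[0, 0, 0, 0, 0, 0, 0, 0], claw=[0, 0, 0, 0, 0, 0, 0, 0])

```text
t: 51.58
eef_pos: [0.4463, -0.3101, 0.1239]
tool_rot: [-0.0, -0.081, 0.997, 0.0]
contact_force: [-10.2, 5.7, 34.7]
gripper_width: 0.005
grasp_force: 17.0
```

Both ends of the handle top are at 0.124 m, so the lid is fully home and level. I'll retract and do a last check.

send_rows(slide=[[0, 0, -10], [0, 0, -30], [0, 0, -55], [0, 0, -80], [0, 20, -100], [0, 60, -110], [0, 100, -110], [0, 130, -110]], roll=[0, 0, 0, 0, 0, 0, 0, 0], claw=[0, 0, 0, 0, 0, 0, 0, 0])

```text
t: 52.25
eef_pos: [0.4256, -0.179, 0.2338]
tool_rot: [0.001, -0.082, 0.997, 0.0]
contact_force: [0.1, 0.5, 0.0]
gripper_width: -0.004
grasp_force: 0.0
```

send_rows(slide=[[0, 10, 0], [0, 10, 0], [0, 10, 0], [0, 10, 0], [0, 10, 0], [0, 10, 0], [0, 10, 0], [0, 10, 0]], roll=[0, 0, 0, 0, 0, 0, 0, 0], claw=[0, 0, 0, 0, 0, 0, 0, 0])

```text
t: 52.92
eef_pos: [0.4234, -0.1726, 0.2328]
tool_rot: [-0.0, -0.08, 0.997, -0.0]
contact_force: [-0.5, 0.6, -0.3]
gripper_width: -0.001
grasp_force: 0.0
```

Run:
```python
from h import *
b=bot.read_camera("top")[:,:,::-1].copy();h=cv2.cvtColor(b,cv2.COLOR_BGR2HSV);i0=cv2.imread("pics/top0.png")
d=np.abs(b.astype(int)-i0).max(2)
for n,(x0,x1,y0,y1) in dict(mug=(290,330,138,190),glass=(364,402,142,182),spoon=(236,288,158,194),look=(172,204,215,268),boxleft=(412,424,215,275)).items(): print(n,(d[y0:y1,x0:x1]>40).sum())
m=cv2.inRange(h,(14,85,120),(27,255,255));m[:,:405]=0;m[:,490:]=0;m[:180]=0;m[285:]=0
P=ray("top",quad(m)[:,0],.09)[:,:2]*1000;print("lid",cv2.minAreaRect(P.astype(np.float32)))
m=cv2.inRange(h,(5,115,30),(14,255,255));m[:,:190]=0;m[:,305:]=0;m[:205]=0;m[285:]=0
P=ray("top",quad(m)[:,0],.02)[:,:2]*1000;print("tray",cv2.minAreaRect(P.astype(np.float32)))
m=cv2.inRange(h,(15,85,150),(27,255,255));m[:195]=0;m[285:]=0;m[:,:165]=0;m[:,405:]=0
n,_,s,c=cv2.connectedComponentsWithStats(m);print("loose",[(int(s[k,4]),c[k].round().tolist()) for k in range(1,n) if s[k,4]>12])
print(bot.get_obs()['t'])
```

```text
mug 0
glass 0
spoon 0
look 0
boxleft 618
lid ((543.0352172851562, -309.3611755371094), (44.18083190917969, 97.93283081054688), 0.23266597092151642)
tray ((433.54718017578125, 228.76803588867188), (139.06272888183594, 214.87425231933594), 0.6503827571868896)
loose []
52.9667
```

```bash
python3 -c "
from station import bot
print(bot.hand_in())"
```

```text
the job is handed in; nothing more can be done
None
```

The job is handed in at 53 s: the shortbread is in the box, the tray is flat on the worktop and the lid is pressed fully home, but while I was levelling it the emptied tray slipped from the grip twice, landing with its rail on the worktop and its lip on the box rim. The mug, glass and teaspoon were not moved. I could not count all five pieces inside the box, but the tray was down to its bare weight and no loose piece was seen outside.

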